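# Bin the rusted bearings through the sprung flap of the reject station

### The arm

A 6-joint arm with a two-finger parallel gripper is mounted at the origin on the work surface. World frame = base frame: x ahead of the robot, y to its left, z up, the work surface at z = 0. Lengths are in m, angles in rad, forces in N, time in s.
With the tool pointing down it reaches from about 0.25 to 0.725 m from the base axis. Payload 4 kg.
Tool frame: the origin (TCP) lies midway between the tips of the shut fingers; the grasp point (between the pads) lies 19 mm behind it; z points along the fingers, y is the line along which they close (so a half turn about z gives the same grasp; the last joint's range is limited). The gripper opens to 85 mm and grips with 20 to 120 N. Pads are 22 mm wide; open, the fingers measure 114 mm over their backs; the gripper's body (76 mm by 85 mm) begins 54 mm behind the grasp point. The pads swing forward as they close: fully open they stand 13 mm farther back than shut.
Start: joints at [-1.29, 0.241, 0.005, 1.335, 0, 1.571], TCP at [0.139, -0.48, 0.231] pointing down, gripper open.
Joint ranges: [-2.72, 2.72], [-1.05, 1.87], [-1.09, 1.28], [-1.99, 2.15], [-1.42, 1.44], [-3.14, 3.14]. Speed limits (rad/s): [2.79, 2.79, 3.14, 3.14, 3.14, 3.14].

### API

Orientations are given as a unit quaternion [x, y, z, w].
In Python, from workcell import bot gives the robot as it stands. The module is installed in compiled form; this text tells all that it offers.
- The arm moves only by the tool jog_arm, never from a script. Its argument "deltas" is a list of rows, each an object with "fingers": the opening, from 0 (shut) to 1 (fully open); "delta_pos": the shift along the tool's x, y, z normalised to -1 to 1, where 1 is 300 mm, a list of three; "yaw": the turn about the tool's z normalised to -1 to 1, where 1 is pi/4 rad. A call has 1 to 12 rows; each row is the pose to reach, as a shift and turn from the pose commanded when the call began, along the tool's axes at that moment; what a row does not reach only later rows make up. A row lasts 1/10 s, in which the tool goes at most 50 mm and 8.59 degrees, less where a joint would pass 70% of its speed; a pose out of reach is approached as far as the arm can. A call with a number of a shift or a turn outside -1 to 1 is refused whole. A call with a gripper value outside its range is refused whole. The fingers move at their own pace and stop on an object; the grip force is fixed at half the most. Time passes only in rows, so rows that repeat a pose let the fingers close. It gives the time, the measured TCP pose, the force, the opening and the grip force at its end, in the units of the state.
- bot.get_obs(): the state, without advancing time (a new reading comes with each control period).
- bot.camera(name): name is "side" or "top"; returns a dict with "image" (384x512x3 uint8, red, green, blue), "range_z" (384x512 float32, m along the optical axis (not along the pixel's ray), 0 where there is no reading), "fx", "fy", "cx", "cy" (pixels), "distortion" ([k1, k2, p1, p2, k3] as OpenCV has them; the pictures are not rectified), "rvec" (rotation vector, rad) and "tvec" (3), from world to camera coordinates, as OpenCV has them. Camera axes: x right, y down, z forward; pixel columns grow to the right and rows downward; lengths in m; the calibration is good to about 2 mm. A picture is of the moment at which its call begins.
- bot.job_done(): hands the job in; it is judged then, once.
The state is a dict: "clock": time; "joint_pos": joint angles; "joint_vel": joint speeds; "tau": joint torques, N m; "eef_pos": TCP position; "tool_rot": TCP orientation; "ft_force": force on the tool from outside, world axes, zero at the start; "ft_torque": the same for the moment, N m; "grip_width": finger opening in m; "grasp_force": force on a finger pad.
Only numpy, scipy, OpenCV 4.12 (cv2) and the standard library are available. Lean on these libraries where they do the work, as an engineer would, in place of code of your own. Each camera call takes 0.05 s, during which the arm holds its last target. There are 200 camera calls.

### The job

Clear the worn-out bearings off the bench: turn the feed knob on the reject station clockwise to wind the carriage fully forward, so that it holds the sprung flap open, and drop every rusty brown bearing through the slot into the bin. When all of them are in, wind the carriage fully back home so that the flap springs shut. Leave the bright, sound bearings and everything else on the bench where they are.

Things in the scene. Friction and masses are not known exactly. Their poses are not given: they have to be found in the camera images.
- station: Reject station, fixed: a hollow red steel box (the hidden bin), 160 mm (x) by 170 (y) by 140 high, walls 6 mm, floor ridged, and on its +y side a green pedestal (136 mm high, local x -105 to -5 mm, y 88 to 238 mm) with the sliding carriage. Origin: on the bench under the centre of the red box; z up; y points from box to pedestal. The carriage winds forward along -y of this frame.
- slot_mouth (a point): The drop point: centre of the clear part of the slot when the flap is open, level with the box's flat top, 140 mm up; axes as the station's. Slot: 84 mm along x, 80 along y (29 to the -y side of this point, 51 to +y); the open flap hangs from the +y edge and leaves some 55 mm clear along y. The flap's crank and carriage rod, up to 41 mm above the top, move 42 to 74 mm to the -x side of this point.
- flap (a joint): The yellow sprung flap that closes the slot: 0 is shut, flush with the box's top; it grows (rad) as the flap swings down into the box, 1.3 to 1.4 when the carriage is fully forward, 1.5 at its limit. The spring shuts it as soon as the carriage draws back.
- feed (a joint): Position of the black carriage on its slide (m): 0 fully home, away from the box; 0.048 fully forward at its stop. From about 0.012 on, its brass nose pushes the flap's crank over and opens the flap. It always equals 0.010 times the knob's angle, and stays where it is left. Only the knob moves it: it cannot be shoved along.
- knob (a joint): Angle of the feed knob (rad): 0 fully home, 4.8 fully forward, 0 to 0.4 at the start. Turning it clockwise seen from above increases it and carries carriage and knob along together, 10 mm towards -y of the station for each rad (a pinion rolling on a rack). It takes 0.3 to 0.45 N m.
- knob_grip (a point): Centre of the round knurled black feed knob, on its vertical axis, 183 mm above the bench; it travels with the carriage but does not turn (axes stay the station's). The knob is 44 mm across, 34 high (166 to 200 mm up), with a white index line on top; the carriage plate under it, 74 mm by 80, has its top 160 mm up. It can be gripped in any direction.
- reject1_mid (a point): A worn-out bearing to be thrown away, rust-brown with an orange seal, 40 mm across, 20 mm high, about 110 g, lying flat on the bench as a disc; this point is at its centre, 10 mm up, and its z axis is the bearing's axis. Absent in some starts.
- reject2_mid (a point): A worn-out bearing to be thrown away, rust-brown with an orange seal, 40 mm across, 20 mm high, about 110 g, lying flat on the bench as a disc; this point is at its centre, 10 mm up, and its z axis is the bearing's axis. Absent in some starts.
- reject3_mid (a point): A worn-out bearing to be thrown away, rust-brown with an orange seal, 40 mm across, 20 mm high, about 110 g, lying flat on the bench as a disc; this point is at its centre, 10 mm up, and its z axis is the bearing's axis. Absent in some starts.
- reject4_mid (a point): A worn-out bearing to be thrown away, rust-brown with an orange seal, 40 mm across, 20 mm high, about 110 g, lying flat on the bench as a disc; this point is at its centre, 10 mm up, and its z axis is the bearing's axis. Absent in some starts.
- reject5_mid (a point): A worn-out bearing to be thrown away, rust-brown with an orange seal, 40 mm across, 20 mm high, about 110 g, lying flat on the bench as a disc; this point is at its centre, 10 mm up, and its z axis is the bearing's axis. Absent in some starts.
- good1_mid (a point): A sound bearing to keep: bright steel with a blue seal, 40 mm across, 20 mm high, about 110 g, lying flat on the bench as a disc; this point is at its centre, 10 mm up, and its z axis is the bearing's axis. 
- good2_mid (a point): A sound bearing to keep: bright steel with a blue seal, 40 mm across, 20 mm high, about 110 g, lying flat on the bench as a disc; this point is at its centre, 10 mm up, and its z axis is the bearing's axis. 
- tin: Small blue enamelled canister, 66 mm across, 107 mm high, standing; origin under its foot. A bystander.
- lubricator: Brass lubricator cup, 48 mm across, 76 mm high, standing; origin under its foot. A bystander.
- scraper: Boxwood-handled scraper, 220 mm long, lying along its x axis with the handle at -x; origin under its middle. A bystander.

How it is judged:
On the way, in this order (a step that is already met when the one before it is completed fails the run):
1. the carriage is wound forward (beyond 40 mm) and holds the flap open (beyond 1.0 rad) (value of joint feed above 0.04 m and value of joint flap above 1 rad), for 0.3 s.
2. every rusty bearing lies in the bin while the carriage still holds the flap open (x of reject1_mid in the frame of station between -0.08 and 0.08 m and y of reject1_mid in the frame of station between -0.085 and 0.085 m and z of each of reject1_mid, reject2_mid, reject3_mid, reject4_mid, reject5_mid in the frame of station below 0.115 m and x of reject2_mid in the frame of station between -0.08 and 0.08 m and y of reject2_mid in the frame of station between -0.085 and 0.085 m and x of reject3_mid in the frame of station between -0.08 and 0.08 m and y of reject3_mid in the frame of station between -0.085 and 0.085 m and x of reject4_mid in the frame of station between -0.08 and 0.08 m and y of reject4_mid in the frame of station between -0.085 and 0.085 m and x of reject5_mid in the frame of station between -0.08 and 0.08 m and y of reject5_mid in the frame of station between -0.085 and 0.085 m and value of joint feed above 0.038 m and value of joint flap above 0.95 rad), for 0.3 s.
At the end, for the whole second after the job is handed in: The carriage is home (within 6 mm of its stop), the flap is shut (within 0.08 rad), every rusty bearing present lies inside the red box below the flap, and the two sound bearings lie within 40 mm of where they were (value of joint feed below 0.006 m and value of joint flap below 0.08 rad and x of reject1_mid in the frame of station between -0.08 and 0.08 m and y of reject1_mid in the frame of station between -0.085 and 0.085 m and z of each of reject1_mid, reject2_mid, reject3_mid, reject4_mid, reject5_mid in the frame of station below 0.115 m and x of reject2_mid in the frame of station between -0.08 and 0.08 m and y of reject2_mid in the frame of station between -0.085 and 0.085 m and x of reject3_mid in the frame of station between -0.08 and 0.08 m and y of reject3_mid in the frame of station between -0.085 and 0.085 m and x of reject4_mid in the frame of station between -0.08 and 0.08 m and y of reject4_mid in the frame of station between -0.085 and 0.085 m and x of reject5_mid in the frame of station between -0.08 and 0.08 m and y of reject5_mid in the frame of station between -0.085 and 0.085 m and distance of each of good1_mid, good2_mid from where it was at the start of the episode below 0.04 m); the robot touches nothing.
It fails at once if a sound bearing is moved more than 40 mm (distance of any of good1_mid, good2_mid from where it was at the start of the episode above 0.04 m).
It fails at once if a bystander (canister, lubricator cup, scraper) is moved more than 40 mm (distance of any of tin, lubricator, scraper from where it was at the start of the episode above 0.04 m).
Of reject1, reject2, reject3, reject4, reject5 only 3 to 5 are there at a start; the rules pass over those that are not, and their reading is None.
At some moment in a run one of reject1, reject2, reject3, reject4, reject5 may be knocked a few centimetres aside while the robot is not near it.
Once in a run the grip may slacken for a moment while it holds something.
It also fails if it takes over 210 s, if anything falls off the work surface, if the arm or the gripper's body presses on something with over 40 N, if the wrist force passes 120 N, or if a joint passes its speed limit or range.

## Working session

There is one attempt and no reset: what is moved stays moved. The work goes in short steps, Python scripts to look and compute and a tool call to move; the robot and the scene stay as the last step left them, time stands still between calls to the robot, and variables do not carry over. Pictures are saved under pics/ and viewed, at most 14 in all, crops included, and the job is handed in when it is done.

Besides the shell and the picture viewer there is one more tool, called after "Emit:" as name([rows], argument=value, ...), one row to a line, values as JSON. jog_arm: Moves the arm, as the interface text tells. Scaled input: -1 to 1 covers 300 mm each way for a shift and pi/4 rad each way for a turn. Its arguments: {"type":"object","properties":{"deltas":{"type":"array","items":{"type":"object","properties":{"fingers":{"type":"number"},"delta_pos":{"type":"array","items":{"type":"number"}},"yaw":{"type":"number"}}}}},"required":["deltas"]}

```bash
mkdir -p pics
cat > h.py <<'E'
import numpy as np, cv2
from workcell import bot
from scipy.spatial.transform import Rotation as R
def cloud(c):
    K=np.array([[c['fx'],0,c['cx']],[0,c['fy'],c['cy']],[0,0,1.]])
    h,w=c['range_z'].shape
    u,v=np.meshgrid(np.arange(w),np.arange(h))
    n=cv2.undistortPoints(np.stack([u,v],-1).reshape(-1,1,2).astype(np.float64),K,np.array(c['distortion'],float)).reshape(h,w,2)
    z=c['range_z'].astype(float)
    P=np.dstack([n[...,0]*z,n[...,1]*z,z])
    Rm=cv2.Rodrigues(np.array(c['rvec'],float))[0]
    W=(P-np.array(c['tvec'],float).ravel())@Rm
    W[z==0]=np.nan
    return W
def shot(name,fn,crop=None,s=1):
    c=bot.camera(name); im=c['image'][...,::-1]
    if crop: x0,y0,x1,y1=crop; im=im[y0:y1,x0:x1]
    cv2.imwrite('pics/'+fn,cv2.resize(im,None,fx=s,fy=s,interpolation=cv2.INTER_CUBIC))
    return c,cloud(c)
E
python3 - <<'E'
from h import *
c,W=shot('top','t0.png',s=1.5); c2,W2=shot('side','s0.png',s=1.5)
np.savez('t0.npz',W=W,im=c['image']);np.savez('s0.npz',W=W2,im=c2['image'])
print({k:v for k,v in bot.get_obs().items()})
E
```

```text
{'clock': 0.1, 'joint_pos': array([-1.28999830e+00,  2.41312800e-01,  3.91141870e-03,  1.33519017e+00,
       -2.60357344e-05,  1.57078419e+00]), 'joint_vel': array([-0.00199759, -0.00058721,  0.00355144,  0.00145631, -0.00016428,
       -0.00044485]), 'tau': array([ 2.09914233e-04, -3.73137224e+01,  2.53009933e+01,  1.08270912e-02,
        6.07143033e-05,  6.34319392e-06]), 'eef_pos': array([ 0.13840517, -0.47990464,  0.2305344 ]), 'tool_rot': array([ 9.90158988e-01,  1.39944173e-01, -1.38494604e-04, -8.86958837e-04]), 'ft_force': array([0.01398317, 0.34619835, 0.06657064]), 'ft_torque': array([0.02274799, 0.03290178, 0.0185428 ]), 'grasp_force': 0.0, 'grip_width': 0.08569643440697056}
```

View pics/t0.png

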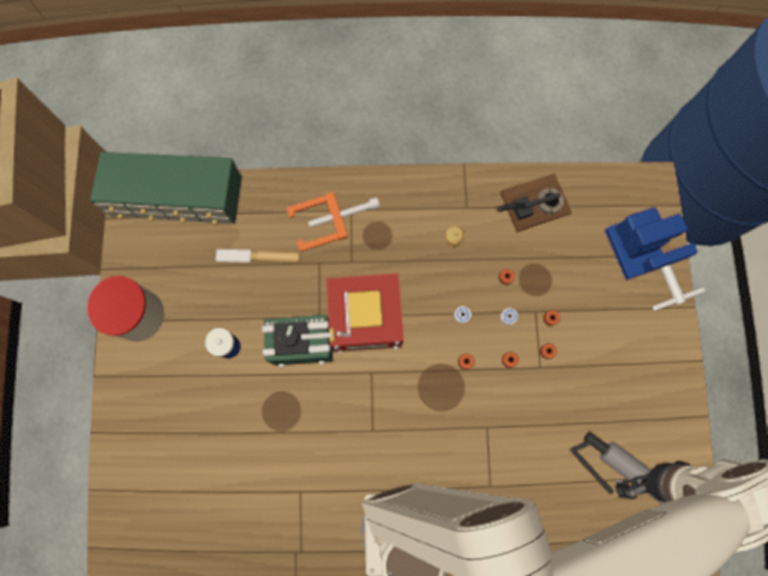

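View pics/s0.png

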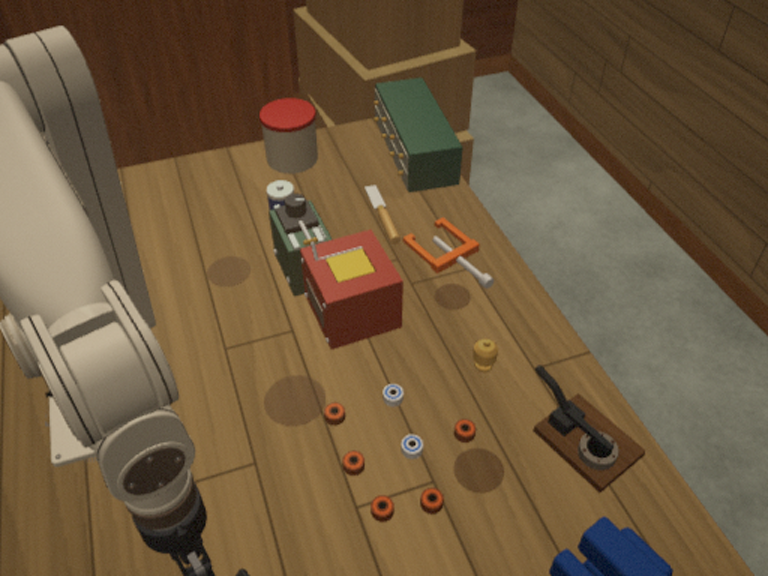

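The top view shows five rusty bearings at 1.5x pixels (507,276), (552,318), (549,351), (511,359) and (467,361). The sound ones are at (463,314) and (509,316). The red box is centred near (365,310) and the knob is near (291,335).

Run:
```python
from h import *
for f in ('t0','s0'):
    d=np.load(f+'.npz');W=d['W'];im=d['im'];hsv=cv2.cvtColor(im,cv2.COLOR_RGB2HSV)
    z=W[...,2]
    m=(z>0.012)&(z<0.03)&(W[...,0]<0.9)
    n,l,s,cen=cv2.connectedComponentsWithStats(m.astype(np.uint8))
    print(f)
    for i in range(1,n):
        if s[i,4]>25 and s[i,4]<400:
            q=W[l==i];mm=(q.min(0)+q.max(0))/2
            print('b',cen[i].round(),s[i,4],mm.round(4),np.ptp(q,axis=0).round(3),np.median(im[l==i],axis=0))
    y=(hsv[...,0]>18)&(hsv[...,0]<32)&(hsv[...,1]>150)&(z>0.12)&(z<0.16)
    r=(z>0.132)&(z<0.147)&((hsv[...,0]<8)|(hsv[...,0]>172)|y)&(hsv[...,1]>120)&(W[...,0]<0.7)
    n,l,s,cen=cv2.connectedComponentsWithStats(r.astype(np.uint8));i=1+s[1:,4].argmax()
    q=W[l==i]; rc=cv2.minAreaRect((q[:,:2]*1000).astype(np.float32)); print('box',rc,np.median(q[:,2]))
    k=(z>0.194)&(z<0.207)&(np.hypot(W[...,0]-np.mean(q[:,0]),W[...,1]-np.mean(q[:,1]))<0.3)
    q=W[k];rc=cv2.minEnclosingCircle((q[:,:2]*1000).astype(np.float32));print('knob',rc,np.median(q,axis=0),len(q))
    k=(z>0.156)&(z<0.165)&(np.hypot(W[...,0]-np.mean(q[:,0]),W[...,1]-np.mean(q[:,1]))<0.08)
    q=W[k];print('plate',cv2.minAreaRect((q[:,:2]*1000).astype(np.float32)))
```

```text
t0
b [155. 139.] 49 [0.8448 0.4455 0.0213] [0.107 0.054 0.017] [40. 47. 37.]
b [418. 170.] 246 [ 0.6839 -0.6326  0.0212] [0.142 0.146 0.018] [ 44.  72. 125.]
b [172. 171.] 330 [0.6979 0.3636 0.0204] [0.037 0.218 0.017] [205. 172. 117.]
b [338. 184.] 74 [ 0.6273 -0.2815  0.0195] [0.032 0.035 0.014] [172.5  87.   52. ]
b [102. 214.] 69 [0.5433 0.6499 0.0212] [0.127 0.083 0.017] [106.  97.  78.]
b [308. 209.] 90 [ 0.5325 -0.1614  0.0192] [0.039 0.038 0.013] [168.5 168.5 183. ]
b [339. 210.] 78 [ 0.5253 -0.2801  0.0196] [0.038 0.034 0.013] [163.  166.5 181.5]
b [368. 211.] 82 [ 0.5182 -0.3891  0.0199] [0.04  0.037 0.013] [166.5  89.5  53. ]
b [365. 234.] 86 [ 0.431  -0.3751  0.0187] [0.039 0.037 0.013] [167.5  89.   53. ]
b [311. 240.] 91 [ 0.4143 -0.1656  0.0191] [0.037 0.039 0.014] [172.  94.  57.]
b [340. 239.] 91 [ 0.4147 -0.2752  0.021 ] [0.038 0.039 0.014] [168.  90.  55.]
b [400. 320.] 62 [ 0.1105 -0.4798  0.0256] [0.065 0.06  0.009] [83. 70. 58.]
b [248. 376.] 36 [-0.0689  0.0788  0.0154] [0.039 0.032 0.007] [224.  211.5 191. ]
box ((529.6573486328125, 84.63163757324219), (158.75
[... 879 characters left out ...]
 0.042 0.014] [130.   70.5  36. ]
b [274. 296.] 171 [ 0.5228 -0.2811  0.02  ] [0.04  0.04  0.015] [145. 138. 151.]
b [235. 307.] 181 [ 0.4127 -0.2743  0.0198] [0.039 0.045 0.015] [139.  78.  42.]
b [287. 332.] 196 [ 0.516  -0.3912  0.0199] [0.04  0.039 0.016] [130.   68.   34.5]
b [254. 337.] 206 [ 0.4312 -0.3752  0.0196] [0.04  0.043 0.015] [132.  70.  37.]
box ((528.7973022460938, 82.69776916503906), (160.99603271484375, 177.47496032714844), 2.649751663208008) 0.14162699960144687
knob ((462.8918762207031, 252.73362731933594), 23.47591781616211) [0.46182686 0.24814675 0.20164848] 116
plate ((463.14459228515625, 235.62667846679688), (73.92735290527344, 118.73436737060547), 2.814171552658081)
```

```bash
cat >> h.py <<'E'
def ang(o): 
    x=R.from_quat(o['tool_rot']).as_matrix()[:,0]; return np.arctan2(x[1],x[0])
def plan(wps,start=None):
    """wps: (x,y,z,dyaw) ; dyaw = turn about tool z (clockwise from above +), rad"""
    o=bot.get_obs()
    p,a=(o['eef_pos'].copy(),ang(o)) if start is None else (np.array(start[:3],float),start[3])
    for i,w in enumerate(wps):
        Rt=np.array([[np.cos(a),np.sin(a),0],[np.sin(a),-np.cos(a),0],[0,0,-1.]])
        d=(Rt.T@(np.array(w[:3])-p)/0.3).round(3); y=round(w[3]/(np.pi/4),3)
        rows=int(np.ceil(max(np.linalg.norm(d)*.3/.05,abs(w[3])/np.radians(8.59))))
        print(i,d.tolist(),'yaw',y,'rows>=',rows)
        p=p+Rt@d*.3; a-=y*np.pi/4
    print('end',p.round(4),round(a,3))
def st():
    o=bot.get_obs();print(round(o['clock'],2),o['eef_pos'].round(4),'ang',round(ang(o),3),'q1,q6',o['joint_pos'][[0,5]].round(3),'w',round(o['grip_width'],4),'g',round(o['grasp_force'],1),o['ft_force'].round(1),o['ft_torque'].round(2))
E
python3 - <<'E'
from h import *
for f in ('t0','s0'):
    d=np.load(f+'.npz');W=d['W'];hsv=cv2.cvtColor(d['im'],cv2.COLOR_RGB2HSV);z=W[...,2]
    y=(hsv[...,0]>18)&(hsv[...,0]<34)&(hsv[...,1]>150)&(z>0.12)&(z<0.155)&(abs(W[...,0]-.53)<.1)&(abs(W[...,1]-.084)<.09)
    q=W[y];c,s=np.cos(.045),np.sin(.045);L=(q[:,:2]-[.5293,.084])@np.array([[c,-s],[s,c]])
    print(len(q),np.percentile(L,[1,99],axis=0))
y=-.746
plan([(.2,-.4,.3,y)]+[(.25,-.35,.3,y),(.3,-.2,.3,y),(.36,-.05,.3,y),(.4,.1,.3,y),(.43,.2,.3,y),(.464,.253,.26,y)])
E
```

```text
326 [[-0.0383978  -0.03489973]
 [ 0.04030467  0.03156161]]
430 [[-0.03970263 -0.03827012]
 [ 0.03965108  0.03485881]]
0 [0.271, -0.199, -0.232] yaw -0.95 rows>= 5
1 [0.229, 0.056, 0.0] yaw -0.95 rows>= 5
2 [0.456, 0.264, 0.0] yaw -0.95 rows>= 5
3 [0.129, 0.523, 0.0] yaw -0.95 rows>= 5
4 [-0.194, 0.48, 0.0] yaw -0.95 rows>= 5
5 [-0.319, 0.138, 0.0] yaw -0.95 rows>= 5
6 [-0.171, -0.121, 0.134] yaw -0.95 rows>= 5
end [0.464  0.2529 0.2599] 5.504
```

Emit:
jog_arm([
  {"yaw":-0.95,"delta_pos":[0,0,-0.2],"fingers":1},
  {"yaw":-0.95,"delta_pos":[0,0,-0.2],"fingers":1},
  {"yaw":-0.95,"delta_pos":[0,0,-0.2],"fingers":1},
  {"yaw":-0.95,"delta_pos":[0,0,-0.2],"fingers":1},
  {"yaw":-0.95,"delta_pos":[0,0,-0.2],"fingers":1},
])

```text
clock: 0.6
eef_pos: [0.1385, -0.4802, 0.291]
tool_rot: [0.87, 0.494, 0.0, -0.0]
ft_force: [-0.6, 0.9, -0.8]
grip_width: 0.0853
grasp_force: 0.0
```

Run:
```python
from h import *
st()
y=-.746
plan([(.25,-.35,.29,y),(.3,-.2,.29,y),(.36,-.05,.29,y),(.4,.1,.29,y),(.43,.2,.29,y),(.464,.253,.26,y)])
```

```text
0.6 [ 0.1385 -0.4802  0.291 ] ang 1.033 q1,q6 [-1.29   0.819] w 0.0853 g 0.0 [-0.6  0.9 -0.8] [ 0.05  0.03 -0.01]
0 [0.563, 0.097, 0.003] yaw -0.95 rows>= 5
1 [0.455, 0.266, 0.0] yaw -0.95 rows>= 5
2 [0.125, 0.524, 0.0] yaw -0.95 rows>= 5
3 [-0.197, 0.479, 0.0] yaw -0.95 rows>= 5
4 [-0.32, 0.137, 0.0] yaw -0.95 rows>= 5
5 [-0.17, -0.122, 0.1] yaw -0.95 rows>= 5
end [0.464  0.253  0.2601] 5.51
```

Emit:
jog_arm([
  {"yaw":-0.95,"delta_pos":[0.563,0.097,0],"fingers":1},
  {"yaw":-0.95,"delta_pos":[0.563,0.097,0],"fingers":1},
  {"yaw":-0.95,"delta_pos":[0.563,0.097,0],"fingers":1},
  {"yaw":-0.95,"delta_pos":[0.563,0.097,0],"fingers":1},
  {"yaw":-0.95,"delta_pos":[0.563,0.097,0],"fingers":1},
  {"yaw":-0.95,"delta_pos":[0.563,0.097,0],"fingers":1},
])

```text
clock: 1.2
eef_pos: [0.2513, -0.3501, 0.2911]
tool_rot: [0.631, 0.775, 0.0, -0.0]
ft_force: [0.0, -0.5, 0.8]
grip_width: 0.0854
grasp_force: 0.0
```

Emit:
jog_arm([
  {"yaw":-0.95,"delta_pos":[0.455,0.266,0],"fingers":1},
  {"yaw":-0.95,"delta_pos":[0.455,0.266,0],"fingers":1},
  {"yaw":-0.95,"delta_pos":[0.455,0.266,0],"fingers":1},
  {"yaw":-0.95,"delta_pos":[0.455,0.266,0],"fingers":1},
  {"yaw":-0.95,"delta_pos":[0.455,0.266,0],"fingers":1},
  {"yaw":-0.95,"delta_pos":[0.455,0.266,0],"fingers":1},
])

```text
clock: 1.8
eef_pos: [0.3016, -0.201, 0.2912]
tool_rot: [0.307, 0.952, -0.0, -0.0]
ft_force: [-0.0, -0.2, -1.4]
grip_width: 0.0856
grasp_force: 0.0
```

Emit:
jog_arm([
  {"yaw":-0.95,"delta_pos":[0.125,0.524,0],"fingers":1},
  {"yaw":-0.95,"delta_pos":[0.125,0.524,0],"fingers":1},
  {"yaw":-0.95,"delta_pos":[0.125,0.524,0],"fingers":1},
  {"yaw":-0.95,"delta_pos":[0.125,0.524,0],"fingers":1},
  {"yaw":-0.95,"delta_pos":[0.125,0.524,0],"fingers":1},
  {"yaw":-0.95,"delta_pos":[0.125,0.524,0],"fingers":1},
])

```text
clock: 2.4
eef_pos: [0.363, -0.0517, 0.291]
tool_rot: [-0.059, 0.998, 0.0, -0.0]
ft_force: [0.2, -0.3, -0.5]
grip_width: 0.0854
grasp_force: 0.0
```

Emit:
jog_arm([
  {"yaw":-0.95,"delta_pos":[-0.197,0.479,0],"fingers":1},
  {"yaw":-0.95,"delta_pos":[-0.197,0.479,0],"fingers":1},
  {"yaw":-0.95,"delta_pos":[-0.197,0.479,0],"fingers":1},
  {"yaw":-0.95,"delta_pos":[-0.197,0.479,0],"fingers":1},
  {"yaw":-0.95,"delta_pos":[-0.197,0.479,0],"fingers":1},
  {"yaw":-0.95,"delta_pos":[-0.197,0.479,0],"fingers":1},
])

```text
clock: 3.0
eef_pos: [0.4039, 0.0979, 0.2909]
tool_rot: [-0.418, 0.908, 0.0, -0.0]
ft_force: [0.8, -0.0, -0.3]
grip_width: 0.0855
grasp_force: 0.0
```

Run:
```python
from h import *
st()
plan([(.43,.2,.29,-.746),(.464,.253,.26,-.746),(.464,.253,.24,-.53)])
```

```text
3.0 [0.4039 0.0979 0.2909] ang -2.279 q1,q6 [ 0.238 -0.625] w 0.0855 g 0.0 [ 0.8 -0.  -0.3] [ 0.04 -0.02 -0.  ]
0 [-0.315, 0.155, 0.003] yaw -0.95 rows>= 5
1 [-0.173, -0.12, 0.1] yaw -0.95 rows>= 5
2 [0.0, 0.0, 0.067] yaw -0.675 rows>= 4
end [0.464  0.2531 0.2399] -0.256
```

Emit:
jog_arm([
  {"yaw":-0.95,"delta_pos":[-0.315,0.155,0],"fingers":1},
  {"yaw":-0.95,"delta_pos":[-0.315,0.155,0],"fingers":1},
  {"yaw":-0.95,"delta_pos":[-0.315,0.155,0],"fingers":1},
  {"yaw":-0.95,"delta_pos":[-0.315,0.155,0],"fingers":1},
  {"yaw":-0.95,"delta_pos":[-0.315,0.155,0],"fingers":1},
  {"yaw":-0.95,"delta_pos":[-0.315,0.155,0],"fingers":1},
])

```text
clock: 3.6
eef_pos: [0.4295, 0.1995, 0.2911]
tool_rot: [0.72, -0.694, -0.0, 0.0]
ft_force: [0.4, -0.2, 0.6]
grip_width: 0.0858
grasp_force: 0.0
```

Emit:
jog_arm([
  {"yaw":-0.95,"delta_pos":[-0.173,-0.12,0.1],"fingers":1},
  {"yaw":-0.95,"delta_pos":[-0.173,-0.12,0.1],"fingers":1},
  {"yaw":-0.95,"delta_pos":[-0.173,-0.12,0.1],"fingers":1},
  {"yaw":-0.95,"delta_pos":[-0.173,-0.12,0.1],"fingers":1},
  {"yaw":-0.95,"delta_pos":[-0.173,-0.12,0.1],"fingers":1},
  {"yaw":-0.95,"delta_pos":[-0.173,-0.12,0.1],"fingers":1},
])

```text
clock: 4.2
eef_pos: [0.4631, 0.253, 0.2612]
tool_rot: [0.923, -0.384, -0.0, 0.0]
ft_force: [0.3, -0.6, 0.1]
grip_width: 0.0854
grasp_force: 0.0
```

Emit:
jog_arm([
  {"yaw":-0.675,"delta_pos":[0,0,0.067],"fingers":1},
  {"yaw":-0.675,"delta_pos":[0,0,0.067],"fingers":1},
  {"yaw":-0.675,"delta_pos":[0,0,0.067],"fingers":1},
  {"yaw":-0.675,"delta_pos":[0,0,0.067],"fingers":1},
  {"yaw":-0.675,"delta_pos":[0,0,0.067],"fingers":1},
  {"yaw":-0.675,"delta_pos":[0,0,0.067],"fingers":1},
  {"yaw":-0.675,"delta_pos":[0,0,0.067],"fingers":1},
])

```text
clock: 4.9
eef_pos: [0.4629, 0.2537, 0.2413]
tool_rot: [0.992, -0.127, 0.0, -0.0]
ft_force: [-0.1, -0.0, 0.0]
grip_width: 0.0853
grasp_force: 0.0
```

Run:
```python
from h import *
st()
shot('side','k1.png',crop=(140,60,300,220),s=3)
plan([(.4635,.2525,.168,0)])
```

```text
4.9 [0.4629 0.2537 0.2413] ang -0.254 q1,q6 [ 0.501 -2.387] w 0.0853 g 0.0 [-0.1 -0.   0. ] [ 0.03 -0.02 -0.03]
0 [0.003, 0.004, 0.244] yaw 0.0 rows>= 2
end [0.4634 0.2524 0.1681] -0.253
```

View pics/k1.png

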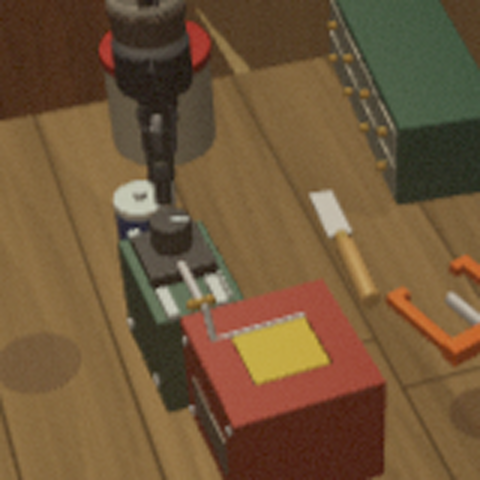

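The gripper stands right above the knob (crop 172,225), with its finger plane along the view. Next it goes down and closes.

Emit:
jog_arm([
  {"yaw":0,"delta_pos":[0.003,0.004,0.12],"fingers":1},
  {"yaw":0,"delta_pos":[0.003,0.004,0.2],"fingers":1},
  {"yaw":0,"delta_pos":[0.003,0.004,0.24],"fingers":1},
  {"yaw":0,"delta_pos":[0.003,0.004,0.24],"fingers":1},
  {"yaw":0,"delta_pos":[0.003,0.004,0.24],"fingers":0},
  {"yaw":0,"delta_pos":[0.003,0.004,0.24],"fingers":0},
  {"yaw":0,"delta_pos":[0.003,0.004,0.24],"fingers":0},
  {"yaw":0,"delta_pos":[0.003,0.004,0.24],"fingers":0},
  {"yaw":0,"delta_pos":[0.003,0.004,0.24],"fingers":0},
  {"yaw":0,"delta_pos":[0.003,0.004,0.24],"fingers":0},
])

```text
clock: 5.95
eef_pos: [0.4641, 0.2527, 0.1709]
tool_rot: [0.992, -0.125, 0.001, -0.001]
ft_force: [-0.5, -1.7, 4.9]
grip_width: 0.0424
grasp_force: 60.5
```

Run:
```python
from h import *
st();p=bot.get_obs()['eef_pos'];u=np.array([.045,-.999,0])
plan([tuple(p+u*.00698*(i+1))+(.698,) for i in range(7)])
```

```text
5.95 [0.4641 0.2527 0.1709] ang -0.25 q1,q6 [ 0.499 -2.393] w 0.0424 g 60.5 [-0.5 -1.7  4.9] [-0.35  0.24  0.  ]
0 [0.007, 0.022, 0.0] yaw 0.889 rows>= 5
1 [0.019, 0.013, 0.0] yaw 0.889 rows>= 5
2 [0.024, -0.003, 0.0] yaw 0.889 rows>= 5
3 [0.015, -0.017, 0.0] yaw 0.889 rows>= 5
4 [0.002, -0.023, 0.0] yaw 0.889 rows>= 5
5 [-0.014, -0.019, 0.0] yaw 0.889 rows>= 5
6 [-0.023, -0.005, 0.0] yaw 0.889 rows>= 5
end [0.4663 0.2038 0.1709] -5.137
```

Emit:
jog_arm([
  {"yaw":0.18,"delta_pos":[0.001,0.005,0],"fingers":0},
  {"yaw":0.36,"delta_pos":[0.003,0.009,0],"fingers":0},
  {"yaw":0.54,"delta_pos":[0.004,0.013,0],"fingers":0},
  {"yaw":0.72,"delta_pos":[0.006,0.018,0],"fingers":0},
  {"yaw":0.889,"delta_pos":[0.007,0.022,0],"fingers":0},
  {"yaw":0.889,"delta_pos":[0.007,0.022,0],"fingers":0},
])

```text
clock: 6.55
eef_pos: [0.4636, 0.2444, 0.1709]
tool_rot: [0.889, -0.458, 0.001, 0.0]
ft_force: [-3.5, -5.0, 8.0]
grip_width: 0.0428
grasp_force: 60.9
```

Run:
```python
from h import *
st()
```

```text
6.55 [0.4636 0.2444 0.1709] ang -0.951 q1,q6 [ 0.486 -1.704] w 0.0428 g 60.9 [-3.5 -5.   8. ] [-0.99  0.65 -0.26]
```

Forces are small, so I continue.

Emit:
jog_arm([
  {"yaw":0.18,"delta_pos":[0.004,0.003,0],"fingers":0},
  {"yaw":0.36,"delta_pos":[0.008,0.005,0],"fingers":0},
  {"yaw":0.54,"delta_pos":[0.011,0.008,0],"fingers":0},
  {"yaw":0.72,"delta_pos":[0.015,0.01,0],"fingers":0},
  {"yaw":0.889,"delta_pos":[0.019,0.013,0],"fingers":0},
  {"yaw":0.889,"delta_pos":[0.019,0.013,0],"fingers":0},
])

```text
clock: 7.15
eef_pos: [0.4625, 0.237, 0.1709]
tool_rot: [-0.679, 0.734, -0.001, -0.001]
ft_force: [-6.1, -6.1, 10.4]
grip_width: 0.0428
grasp_force: 61.2
```

Emit:
jog_arm([
  {"yaw":0.18,"delta_pos":[0.005,-0.001,0],"fingers":0},
  {"yaw":0.36,"delta_pos":[0.01,-0.001,0],"fingers":0},
  {"yaw":0.54,"delta_pos":[0.014,-0.002,0],"fingers":0},
  {"yaw":0.72,"delta_pos":[0.019,-0.002,0],"fingers":0},
  {"yaw":0.889,"delta_pos":[0.024,-0.003,0],"fingers":0},
  {"yaw":0.889,"delta_pos":[0.024,-0.003,0],"fingers":0},
])

```text
clock: 7.75
eef_pos: [0.4615, 0.2306, 0.1709]
tool_rot: [-0.387, 0.922, 0.0, -0.002]
ft_force: [-9.8, -3.1, 11.7]
grip_width: 0.0426
grasp_force: 61.3
```

Emit:
jog_arm([
  {"yaw":0.18,"delta_pos":[0.003,-0.003,0],"fingers":0},
  {"yaw":0.36,"delta_pos":[0.006,-0.007,0],"fingers":0},
  {"yaw":0.54,"delta_pos":[0.009,-0.01,0],"fingers":0},
  {"yaw":0.72,"delta_pos":[0.012,-0.014,0],"fingers":0},
  {"yaw":0.889,"delta_pos":[0.015,-0.017,0],"fingers":0},
  {"yaw":0.889,"delta_pos":[0.015,-0.017,0],"fingers":0},
])

```text
clock: 8.35
eef_pos: [0.4612, 0.225, 0.1709]
tool_rot: [-0.049, 0.999, 0.001, -0.003]
ft_force: [-12.2, -0.7, 13.2]
grip_width: 0.0427
grasp_force: 61.4
```

Run:
```python
from h import *
st()
shot('side','k2.png',crop=(140,60,300,220),s=3)
```

```text
8.35 [0.4612 0.225  0.1709] ang -3.044 q1,q6 [0.452 0.354] w 0.0427 g 61.4 [-12.2  -0.7  13.2] [-0.26  2.45 -0.28]
```

View pics/k2.png

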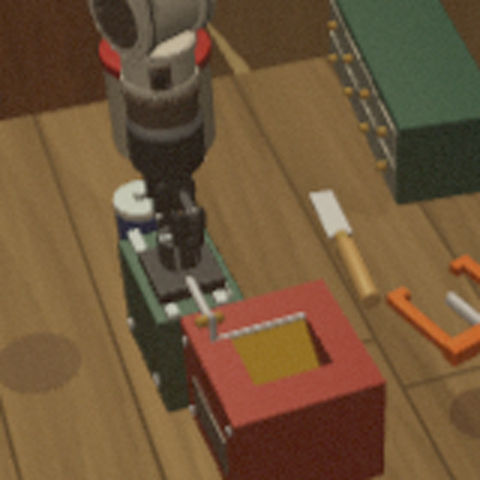

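The flap is opening and the black inner lip shows at crop (320,345). The side force is building because the grip is slightly off centre, so I am correcting the path for that.

Run:
```python
from h import *
plan([(.4612,.2198,.172,.698),(.4629,.2138,.172,.698),(.4645,.2085,.172,.55)],start=(.4653,.2248,.1705,-3.042))
```

```text
0 [0.015, -0.015, -0.005] yaw 0.889 rows>= 5
1 [-0.016, -0.014, 0.0] yaw 0.889 rows>= 5
2 [-0.018, 0.001, 0.0] yaw 0.7 rows>= 4
end [0.4646 0.2086 0.172 ] -4.988
```

Emit:
jog_arm([
  {"yaw":0.18,"delta_pos":[0.004,-0.003,-0.002],"fingers":0},
  {"yaw":0.36,"delta_pos":[0.007,-0.006,-0.005],"fingers":0},
  {"yaw":0.54,"delta_pos":[0.01,-0.009,-0.005],"fingers":0},
  {"yaw":0.72,"delta_pos":[0.013,-0.012,-0.005],"fingers":0},
  {"yaw":0.889,"delta_pos":[0.015,-0.015,-0.005],"fingers":0},
  {"yaw":0.889,"delta_pos":[0.015,-0.015,-0.005],"fingers":0},
])

```text
clock: 9.0
eef_pos: [0.4617, 0.2195, 0.171]
tool_rot: [0.295, 0.955, 0.0, 0.001]
ft_force: [3.0, -1.8, -1.6]
grip_width: 0.0423
grasp_force: 61.3
```

Emit:
jog_arm([
  {"yaw":0.18,"delta_pos":[-0.003,-0.003,0],"fingers":0},
  {"yaw":0.36,"delta_pos":[-0.006,-0.006,0],"fingers":0},
  {"yaw":0.54,"delta_pos":[-0.01,-0.009,0],"fingers":0},
  {"yaw":0.72,"delta_pos":[-0.013,-0.012,0],"fingers":0},
  {"yaw":0.889,"delta_pos":[-0.016,-0.014,0],"fingers":0},
  {"yaw":0.889,"delta_pos":[-0.016,-0.014,0],"fingers":0},
])

```text
clock: 9.6
eef_pos: [0.4632, 0.2135, 0.171]
tool_rot: [0.603, 0.797, 0.001, 0.001]
ft_force: [3.4, -2.6, -1.4]
grip_width: 0.0424
grasp_force: 61.3
```

Run:
```python
from h import *
st()
```

```text
9.6 [0.4632 0.2135 0.171 ] ang 1.846 q1,q6 [0.432 1.728] w 0.0424 g 61.3 [ 3.4 -2.6 -1.4] [-0.34 -0.53 -0.23]
```

Emit:
jog_arm([
  {"yaw":0.17,"delta_pos":[-0.004,0,0],"fingers":0},
  {"yaw":0.34,"delta_pos":[-0.009,0,0],"fingers":0},
  {"yaw":0.5,"delta_pos":[-0.013,0.001,0],"fingers":0},
  {"yaw":0.5,"delta_pos":[-0.013,0.001,0],"fingers":0},
])

```text
clock: 10.0
eef_pos: [0.4645, 0.2127, 0.1711]
tool_rot: [0.746, 0.666, 0.003, -0.002]
ft_force: [2.6, 6.4, -3.8]
grip_width: 0.0425
grasp_force: 61.8
```

Run:
```python
from h import *
st()
```

```text
10.0 [0.4645 0.2127 0.1711] ang 1.457 q1,q6 [0.427 2.111] w 0.0425 g 61.8 [ 2.6  6.4 -3.8] [ 1.28 -0.58 -0.04]
```

Emit:
jog_arm([
  {"yaw":0,"delta_pos":[0,0,0],"fingers":1},
  {"yaw":0,"delta_pos":[0,0,0],"fingers":1},
  {"yaw":0,"delta_pos":[0,0,0],"fingers":1},
  {"yaw":0,"delta_pos":[0,0,0],"fingers":1},
  {"yaw":0,"delta_pos":[0,0,0],"fingers":1},
  {"yaw":0,"delta_pos":[0,0,-0.15],"fingers":1},
  {"yaw":0,"delta_pos":[0,0,-0.4],"fingers":1},
  {"yaw":0,"delta_pos":[0,0,-0.4],"fingers":1},
  {"yaw":0,"delta_pos":[0,0,-0.4],"fingers":1},
])

```text
clock: 10.9
eef_pos: [0.4657, 0.2108, 0.2956]
tool_rot: [0.748, 0.664, 0.004, 0.001]
ft_force: [0.1, 0.0, -0.3]
grip_width: 0.0857
grasp_force: 0.0
```

Run:
```python
from h import *
st()
c,W=shot('side','k3.png',crop=(140,60,300,220),s=3)
z=W[...,2]
k=(z>0.194)&(z<0.207)&(np.hypot(W[...,0]-.465,W[...,1]-.21)<0.05);q=W[k]
print('knob',cv2.minEnclosingCircle((q[:,:2]*1000).astype(np.float32)),np.median(q,axis=0))
plan([(.46,.15,.291,-.7),(.44,.0,.291,-.7),(.43,-.1,.25,-.35)])
```

```text
10.9 [0.4657 0.2108 0.2956] ang 1.452 q1,q6 [0.425 2.115] w 0.0857 g 0.0 [ 0.1  0.  -0.3] [-0.05 -0.01  0.03]
knob ((463.6968078613281, 209.04833984375), 24.718019485473633) [0.46474048 0.20450953 0.20137297]
0 [-0.202, 0.008, 0.006] yaw -0.891 rows>= 5
1 [-0.381, -0.33, 0.0] yaw -0.891 rows>= 5
2 [-0.064, -0.329, 0.137] yaw -0.446 rows>= 3
end [ 0.4301 -0.1     0.25  ] 3.202
```

View pics/k3.png

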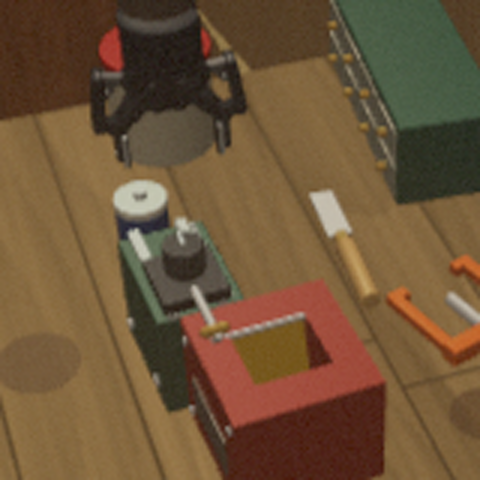

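The knob has moved about 44 mm towards the box and the slot is open, with the dark opening at crop (318,340). Next are the bearings.

Emit:
jog_arm([
  {"yaw":-0.891,"delta_pos":[-0.202,0.008,0],"fingers":1},
  {"yaw":-0.891,"delta_pos":[-0.202,0.008,0],"fingers":1},
  {"yaw":-0.891,"delta_pos":[-0.202,0.008,0],"fingers":1},
  {"yaw":-0.891,"delta_pos":[-0.202,0.008,0],"fingers":1},
  {"yaw":-0.891,"delta_pos":[-0.202,0.008,0],"fingers":1},
])

```text
clock: 11.45
eef_pos: [0.4579, 0.1489, 0.2888]
tool_rot: [0.473, 0.881, -0.001, -0.001]
ft_force: [-0.0, -0.1, 0.5]
grip_width: 0.0853
grasp_force: 0.0
```

Emit:
jog_arm([
  {"yaw":-0.891,"delta_pos":[-0.381,-0.33,0],"fingers":1},
  {"yaw":-0.891,"delta_pos":[-0.381,-0.33,0],"fingers":1},
  {"yaw":-0.891,"delta_pos":[-0.381,-0.33,0],"fingers":1},
  {"yaw":-0.891,"delta_pos":[-0.381,-0.33,0],"fingers":1},
  {"yaw":-0.891,"delta_pos":[-0.381,-0.33,0],"fingers":1},
])

```text
clock: 11.95
eef_pos: [0.4372, -0.0029, 0.289]
tool_rot: [0.148, 0.989, -0.001, -0.002]
ft_force: [0.2, 0.3, -1.5]
grip_width: 0.0852
grasp_force: 0.0
```

Emit:
jog_arm([
  {"yaw":-0.43,"delta_pos":[-0.064,-0.329,0.137],"fingers":1},
  {"yaw":-0.43,"delta_pos":[-0.064,-0.329,0.137],"fingers":1},
  {"yaw":-0.43,"delta_pos":[-0.064,-0.329,0.137],"fingers":1},
  {"yaw":-0.43,"delta_pos":[-0.064,-0.329,0.137],"fingers":1},
])

```text
clock: 12.35
eef_pos: [0.4256, -0.102, 0.2465]
tool_rot: [-0.017, 1.0, 0.001, -0.003]
ft_force: [-0.6, 0.4, 0.2]
grip_width: 0.0852
grasp_force: 0.0
```

```bash
cat >> h.py <<'E'
def find(name='side'):
    c=bot.camera(name);W=cloud(c);im=c['image'].astype(int);z=W[...,2]
    m=(z>0.012)&(z<0.03)&(W[...,0]<0.75)&(W[...,0]>.25)&(W[...,1]<0)&(W[...,1]>-.6)
    n,l,s,cen=cv2.connectedComponentsWithStats(m.astype(np.uint8))
    for i in range(1,n):
        if 25<s[i,4]<400:
            q=W[l==i];mm=(q.min(0)+q.max(0))/2; col=np.median(im[l==i],axis=0)
            print('RUST' if col[0]>1.5*col[2] else 'other',cen[i].round(),s[i,4],mm.round(4),np.ptp(q,axis=0).round(3))
    return c,W
E
python3 - <<'E'
from h import *
st();find()
c=(.4135,-.1655)
plan([c+(.06,0),c+(0,0),c+(.25,0),(.53,.073,.25,0),(.53,.073,.15,0)])
E
```

```text
12.35 [ 0.4256 -0.102   0.2465] ang -3.107 q1,q6 [-0.235 -0.269] w 0.0852 g 0.0 [-0.6  0.4  0.2] [0.01 0.04 0.01]
RUST [226. 227.] 45 [ 0.4783 -0.0033  0.0211] [0.05  0.007 0.017]
other [262. 262.] 146 [ 0.5304 -0.1622  0.0198] [0.038 0.043 0.016]
RUST [223. 274.] 158 [ 0.4125 -0.165   0.0209] [0.04  0.041 0.017]
RUST [309. 285.] 164 [ 0.6268 -0.2814  0.0201] [0.039 0.045 0.016]
other [274. 296.] 173 [ 0.5223 -0.2812  0.0205] [0.04  0.04  0.016]
RUST [235. 307.] 182 [ 0.413  -0.277   0.0206] [0.04  0.04  0.017]
RUST [287. 332.] 201 [ 0.5158 -0.3906  0.0197] [0.039 0.043 0.015]
RUST [254. 337.] 203 [ 0.4315 -0.3749  0.0201] [0.039 0.041 0.016]
0 [0.05, -0.214, 0.625] yaw 0.0 rows>= 4
1 [0.0, 0.0, 0.2] yaw 0.0 rows>= 2
2 [0.0, 0.0, -0.833] yaw 0.0 rows>= 5
3 [-0.415, 0.781, -0.0] yaw 0.0 rows>= 6
4 [-0.0, 0.0, 0.333] yaw 0.0 rows>= 2
end [0.5299 0.0729 0.15  ] -3.107
```

Emit:
jog_arm([
  {"yaw":0,"delta_pos":[0.05,-0.214,0.5],"fingers":1},
  {"yaw":0,"delta_pos":[0.05,-0.214,0.5],"fingers":1},
  {"yaw":0,"delta_pos":[0.05,-0.214,0.5],"fingers":1},
  {"yaw":0,"delta_pos":[0.05,-0.214,0.5],"fingers":1},
  {"yaw":0,"delta_pos":[0.05,-0.214,0.625],"fingers":1},
  {"yaw":0,"delta_pos":[0.05,-0.214,0.75],"fingers":1},
  {"yaw":0,"delta_pos":[0.05,-0.214,0.82],"fingers":1},
  {"yaw":0,"delta_pos":[0.05,-0.214,0.82],"fingers":1},
])

```text
clock: 13.2
eef_pos: [0.4127, -0.1628, 0.0007]
tool_rot: [-0.019, 1.0, 0.002, -0.003]
ft_force: [-1.0, 0.6, 0.2]
grip_width: 0.0853
grasp_force: 0.0
```

Run:
```python
from h import *
st()
```

```text
13.2 [ 0.4127 -0.1628  0.0007] ang -3.103 q1,q6 [-0.376 -0.415] w 0.0853 g 0.0 [-1.   0.6  0.2] [-0.04  0.   -0.03]
```

Emit:
jog_arm([
  {"yaw":0,"delta_pos":[0,0,0],"fingers":0},
  {"yaw":0,"delta_pos":[0,0,0],"fingers":0},
  {"yaw":0,"delta_pos":[0,0,0],"fingers":0},
  {"yaw":0,"delta_pos":[0,0,0],"fingers":0},
  {"yaw":0,"delta_pos":[0,0,0],"fingers":0},
  {"yaw":0,"delta_pos":[0,0,0],"fingers":0},
  {"yaw":0,"delta_pos":[0,0,0],"fingers":0},
  {"yaw":0,"delta_pos":[0,0,-0.3],"fingers":0},
  {"yaw":0,"delta_pos":[0,0,-0.3],"fingers":0},
])

```text
clock: 14.1
eef_pos: [0.4149, -0.1649, 0.0949]
tool_rot: [-0.019, 1.0, 0.0, -0.001]
ft_force: [1.7, -0.2, -1.4]
grip_width: 0.0375
grasp_force: 60.9
```

Run:
```python
from h import *
st()
shot('side','b1.png',crop=(160,190,320,310),s=3)
```

```text
14.1 [ 0.4149 -0.1649  0.0949] ang -3.104 q1,q6 [-0.378 -0.416] w 0.0375 g 60.9 [ 1.7 -0.2 -1.4] [-0.07 -0.11  0.01]
```

View pics/b1.png

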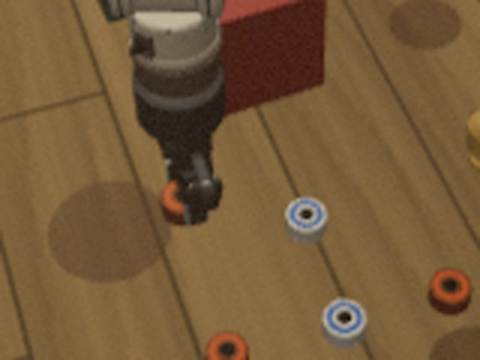

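The bearing hangs between the fingers (crop 178,203), with the opening at 37.5 mm. I carry it to the slot.

Run:
```python
from h import *
s=bot.get_obs()['eef_pos']
plan([(s[0],s[1],.24,0),(.53,.073,.24,0),(.53,.073,.147,0)])
```

```text
0 [0.0, 0.0, -0.461] yaw 0.0 rows>= 3
1 [-0.398, 0.784, -0.0] yaw 0.0 rows>= 6
2 [-0.0, 0.0, 0.31] yaw 0.0 rows>= 2
end [0.5299 0.0729 0.147 ] -3.104
```

Emit:
jog_arm([
  {"yaw":0,"delta_pos":[0,0,-0.483],"fingers":0},
  {"yaw":0,"delta_pos":[0,0,-0.483],"fingers":0},
  {"yaw":0,"delta_pos":[0,0,-0.483],"fingers":0},
  {"yaw":0,"delta_pos":[-0.398,0.784,-0.483],"fingers":0},
  {"yaw":0,"delta_pos":[-0.398,0.784,-0.483],"fingers":0},
  {"yaw":0,"delta_pos":[-0.398,0.784,-0.483],"fingers":0},
  {"yaw":0,"delta_pos":[-0.398,0.784,-0.483],"fingers":0},
  {"yaw":0,"delta_pos":[-0.398,0.784,-0.483],"fingers":0},
  {"yaw":0,"delta_pos":[-0.398,0.784,-0.483],"fingers":0},
  {"yaw":0,"delta_pos":[-0.398,0.784,-0.483],"fingers":0},
])

```text
clock: 15.15
eef_pos: [0.5263, 0.0766, 0.2384]
tool_rot: [-0.021, 1.0, 0.0, 0.0]
ft_force: [0.0, -0.5, -2.1]
grip_width: 0.0376
grasp_force: 61.1
```

Run:
```python
from h import *
st();plan([(.53,.073,.147,0)])
shot('side','d1.png',crop=(160,110,300,230),s=4)
```

```text
15.15 [0.5263 0.0766 0.2384] ang -3.1 q1,q6 [0.144 0.103] w 0.0376 g 61.1 [ 0.  -0.5 -2.1] [0.02 0.02 0.02]
0 [-0.012, -0.012, 0.305] yaw 0.0 rows>= 2
end [0.53   0.0731 0.1469] -3.1
```

View pics/d1.png

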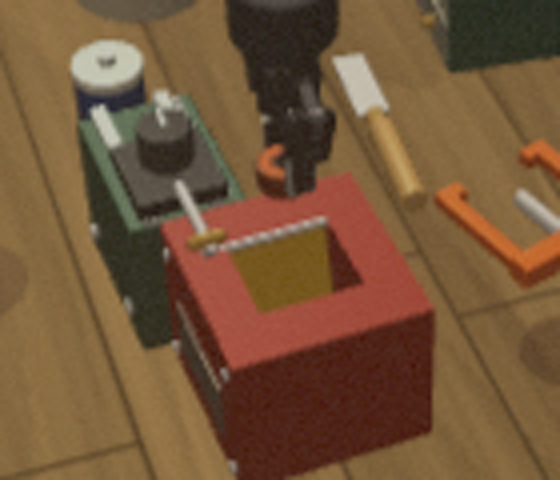

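The bearing is still held above the open slot. I lower it, check, and release.

Emit:
jog_arm([
  {"yaw":0,"delta_pos":[-0.012,-0.012,0.15],"fingers":0},
  {"yaw":0,"delta_pos":[-0.012,-0.012,0.25],"fingers":0},
  {"yaw":0,"delta_pos":[-0.012,-0.012,0.3],"fingers":0},
  {"yaw":0,"delta_pos":[-0.012,-0.012,0.3],"fingers":0},
])

```text
clock: 15.6
eef_pos: [0.5267, 0.0689, 0.1461]
tool_rot: [-0.018, 1.0, -0.001, -0.003]
ft_force: [0.4, 0.1, -1.6]
grip_width: 0.0373
grasp_force: 61.1
```

Emit:
jog_arm([
  {"yaw":0,"delta_pos":[0,0,0],"fingers":1},
  {"yaw":0,"delta_pos":[0,0,0],"fingers":1},
  {"yaw":0,"delta_pos":[0,0,0],"fingers":1},
  {"yaw":0,"delta_pos":[0,0,0],"fingers":1},
  {"yaw":0,"delta_pos":[0,0,-0.3],"fingers":1},
  {"yaw":0,"delta_pos":[0,0,-0.3],"fingers":1},
  {"yaw":0,"delta_pos":[0,0,-0.3],"fingers":1},
])

```text
clock: 16.3
eef_pos: [0.5332, 0.0717, 0.2456]
tool_rot: [-0.019, 1.0, 0.001, 0.007]
ft_force: [0.7, 0.6, 0.3]
grip_width: 0.0855
grasp_force: 0.0
```

Run:
```python
from h import *
st()
c,W=find()
im=c['image'][110:230,160:300,::-1];cv2.imwrite('pics/d2.png',cv2.resize(im,None,fx=4,fy=4,interpolation=cv2.INTER_CUBIC))
plan([(.413,-.276,.235,0)])
```

```text
16.3 [0.5332 0.0717 0.2456] ang -3.103 q1,q6 [0.134 0.095] w 0.0855 g 0.0 [0.7 0.6 0.3] [-0.01  0.01  0.02]
RUST [231. 225.] 77 [ 0.4949 -0.0032  0.0209] [0.083 0.006 0.018]
other [261. 262.] 145 [ 0.5304 -0.1625  0.0198] [0.039 0.042 0.015]
RUST [309. 285.] 161 [ 0.627  -0.2825  0.0205] [0.039 0.041 0.016]
other [274. 296.] 173 [ 0.5228 -0.2816  0.0204] [0.039 0.043 0.016]
RUST [235. 307.] 182 [ 0.4126 -0.2749  0.0199] [0.039 0.042 0.016]
RUST [287. 332.] 193 [ 0.5161 -0.3907  0.0207] [0.04  0.042 0.017]
RUST [254. 337.] 207 [ 0.4312 -0.3751  0.0202] [0.039 0.044 0.016]
0 [0.44, -1.142, 0.025] yaw 0.0 rows>= 8
end [ 0.4131 -0.2759  0.2351] -3.103
```

View pics/d2.png

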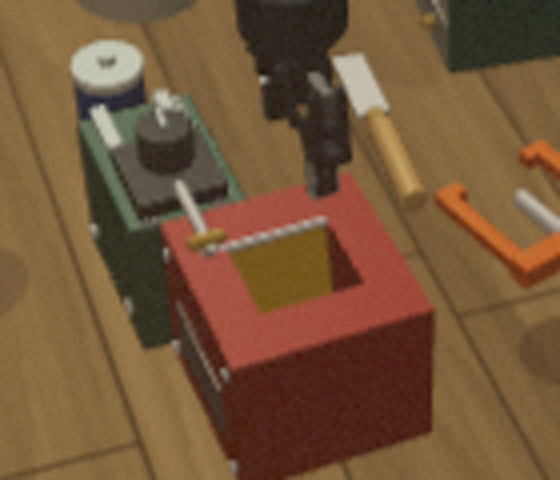

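The slot is empty and the first bearing has dropped in. Next is the one at (0.413, -0.276).

Emit:
jog_arm([
  {"yaw":0,"delta_pos":[0.34,-0.9,0.05],"fingers":1},
  {"yaw":0,"delta_pos":[0.34,-0.9,0.05],"fingers":1},
  {"yaw":0,"delta_pos":[0.34,-0.9,0.05],"fingers":1},
  {"yaw":0,"delta_pos":[0.34,-0.9,0.05],"fingers":1},
  {"yaw":0,"delta_pos":[0.34,-0.9,0.05],"fingers":1},
  {"yaw":0,"delta_pos":[0.34,-0.9,0.05],"fingers":1},
])

```text
clock: 16.95
eef_pos: [0.4361, -0.2045, 0.2224]
tool_rot: [-0.018, 1.0, 0.0, -0.001]
ft_force: [0.7, -0.2, -0.2]
grip_width: 0.0856
grasp_force: 0.0
```

Emit:
jog_arm([
  {"yaw":0,"delta_pos":[0.1,-0.242,0.3],"fingers":1},
  {"yaw":0,"delta_pos":[0.1,-0.242,0.3],"fingers":1},
  {"yaw":0,"delta_pos":[0.1,-0.242,0.4],"fingers":1},
  {"yaw":0,"delta_pos":[0.1,-0.242,0.4],"fingers":1},
  {"yaw":0,"delta_pos":[0.1,-0.242,0.4],"fingers":1},
  {"yaw":0,"delta_pos":[0.1,-0.242,0.4],"fingers":1},
])

```text
clock: 17.55
eef_pos: [0.4122, -0.2764, 0.1052]
tool_rot: [-0.02, 1.0, -0.001, 0.001]
ft_force: [-0.2, 0.5, 0.4]
grip_width: 0.0855
grasp_force: 0.0
```

Run:
```python
from h import *
st()
plan([(.413,-.2755,.0005,0)])
```

```text
17.55 [ 0.4122 -0.2764  0.1052] ang -3.102 q1,q6 [-0.591 -0.63 ] w 0.0855 g 0.0 [-0.2  0.5  0.4] [ 0.01 -0.02  0.01]
0 [-0.003, 0.003, 0.349] yaw 0.0 rows>= 3
end [ 0.413  -0.2755  0.0005] -3.102
```

Emit:
jog_arm([
  {"yaw":0,"delta_pos":[-0.003,0.003,0.15],"fingers":1},
  {"yaw":0,"delta_pos":[-0.003,0.003,0.28],"fingers":1},
  {"yaw":0,"delta_pos":[-0.003,0.003,0.35],"fingers":1},
  {"yaw":0,"delta_pos":[-0.003,0.003,0.35],"fingers":1},
  {"yaw":0,"delta_pos":[-0.003,0.003,0.35],"fingers":0},
  {"yaw":0,"delta_pos":[-0.003,0.003,0.35],"fingers":0},
  {"yaw":0,"delta_pos":[-0.003,0.003,0.35],"fingers":0},
  {"yaw":0,"delta_pos":[-0.003,0.003,0.35],"fingers":0},
  {"yaw":0,"delta_pos":[-0.003,0.003,0.35],"fingers":0},
  {"yaw":0,"delta_pos":[-0.003,0.003,0.35],"fingers":0},
])

```text
clock: 18.55
eef_pos: [0.4133, -0.2763, 0.0008]
tool_rot: [-0.019, 1.0, -0.001, 0.002]
ft_force: [-0.4, 0.7, 7.4]
grip_width: 0.0378
grasp_force: 59.5
```

Emit:
jog_arm([
  {"yaw":0,"delta_pos":[0,0,-0.3],"fingers":0},
  {"yaw":0,"delta_pos":[0,0,-0.3],"fingers":0},
  {"yaw":0,"delta_pos":[-0.335,0.9,-0.8],"fingers":0},
  {"yaw":0,"delta_pos":[-0.335,0.9,-0.8],"fingers":0},
  {"yaw":0,"delta_pos":[-0.335,0.9,-0.8],"fingers":0},
  {"yaw":0,"delta_pos":[-0.335,0.9,-0.8],"fingers":0},
  {"yaw":0,"delta_pos":[-0.335,0.9,-0.8],"fingers":0},
  {"yaw":0,"delta_pos":[-0.335,0.9,-0.8],"fingers":0},
  {"yaw":0,"delta_pos":[-0.335,0.9,-0.8],"fingers":0},
  {"yaw":0,"delta_pos":[-0.335,0.9,-0.8],"fingers":0},
])

```text
clock: 19.55
eef_pos: [0.5037, 0.0011, 0.2413]
tool_rot: [-0.021, 1.0, 0.0, 0.003]
ft_force: [-0.0, -0.8, -1.4]
grip_width: 0.038
grasp_force: 61.1
```

Emit:
jog_arm([
  {"yaw":0,"delta_pos":[-0.1,0.245,0],"fingers":0},
  {"yaw":0,"delta_pos":[-0.1,0.245,0],"fingers":0},
  {"yaw":0,"delta_pos":[-0.1,0.245,0.1],"fingers":0},
  {"yaw":0,"delta_pos":[-0.1,0.245,0.1],"fingers":0},
  {"yaw":0,"delta_pos":[-0.1,0.245,0.1],"fingers":0},
  {"yaw":0,"delta_pos":[-0.1,0.245,0.1],"fingers":0},
])

```text
clock: 20.15
eef_pos: [0.5291, 0.0718, 0.2096]
tool_rot: [-0.018, 1.0, -0.0, 0.001]
ft_force: [0.2, -1.5, -2.2]
grip_width: 0.0375
grasp_force: 61.2
```

Run:
```python
from h import *
st()
plan([(.53,.072,.147,0)])
```

```text
20.15 [0.5291 0.0718 0.2096] ang -3.105 q1,q6 [0.135 0.098] w 0.0375 g 61.2 [ 0.2 -1.5 -2.2] [ 0.01  0.01 -0.02]
0 [-0.003, 0.0, 0.209] yaw 0.0 rows>= 2
end [0.53   0.0718 0.1469] -3.105
```

Emit:
jog_arm([
  {"yaw":0,"delta_pos":[-0.003,0,0.13],"fingers":0},
  {"yaw":0,"delta_pos":[-0.003,0,0.21],"fingers":0},
  {"yaw":0,"delta_pos":[-0.003,0,0.21],"fingers":0},
  {"yaw":0,"delta_pos":[-0.003,0,0.21],"fingers":1},
  {"yaw":0,"delta_pos":[-0.003,0,0.21],"fingers":1},
  {"yaw":0,"delta_pos":[-0.003,0,0.21],"fingers":1},
  {"yaw":0,"delta_pos":[-0.003,0,0.21],"fingers":1},
  {"yaw":0,"delta_pos":[-0.003,0,0],"fingers":1},
  {"yaw":0,"delta_pos":[-0.003,0,-0.12],"fingers":1},
  {"yaw":0,"delta_pos":[-0.003,0,-0.12],"fingers":1},
])

```text
clock: 21.15
eef_pos: [0.5339, 0.0735, 0.2528]
tool_rot: [-0.019, 1.0, 0.001, 0.008]
ft_force: [0.2, -0.0, 0.5]
grip_width: 0.0855
grasp_force: 0.0
```

Emit:
jog_arm([
  {"yaw":0,"delta_pos":[0.25,-0.95,0],"fingers":1},
  {"yaw":0,"delta_pos":[0.25,-0.95,0],"fingers":1},
  {"yaw":0,"delta_pos":[0.25,-0.95,0],"fingers":1},
  {"yaw":0,"delta_pos":[0.25,-0.95,0],"fingers":1},
  {"yaw":0,"delta_pos":[0.25,-0.95,0],"fingers":1},
  {"yaw":0,"delta_pos":[0.25,-0.95,0],"fingers":1},
])

```text
clock: 21.75
eef_pos: [0.4651, -0.217, 0.245]
tool_rot: [-0.019, 1.0, -0.0, 0.001]
ft_force: [1.0, 0.4, 0.3]
grip_width: 0.0851
grasp_force: 0.0
```

Emit:
jog_arm([
  {"yaw":0,"delta_pos":[0.132,-0.526,0.3],"fingers":1},
  {"yaw":0,"delta_pos":[0.132,-0.526,0.3],"fingers":1},
  {"yaw":0,"delta_pos":[0.132,-0.526,0.3],"fingers":1},
  {"yaw":0,"delta_pos":[0.132,-0.526,0.45],"fingers":1},
  {"yaw":0,"delta_pos":[0.132,-0.526,0.45],"fingers":1},
  {"yaw":0,"delta_pos":[0.132,-0.526,0.45],"fingers":1},
  {"yaw":0,"delta_pos":[0.132,-0.526,0.45],"fingers":1},
])

```text
clock: 22.45
eef_pos: [0.4324, -0.3739, 0.11]
tool_rot: [-0.019, 1.0, 0.0, 0.0]
ft_force: [0.4, 0.1, -0.4]
grip_width: 0.0852
grasp_force: 0.0
```

Run:
```python
from h import *
st();find()
plan([(.4312,-.375,.0005,0)])
plan([(.53,.072,.24,0)],start=(.4312,-.375,.0005,-3.105))
```

```text
22.45 [ 0.4324 -0.3739  0.11  ] ang -3.104 q1,q6 [-0.713 -0.751] w 0.0852 g 0.0 [ 0.4  0.1 -0.4] [-0.02 -0.06  0.03]
RUST [309. 286.] 166 [ 0.6274 -0.2828  0.0212] [0.038 0.04  0.017]
other [275. 296.] 157 [ 0.5228 -0.2809  0.0202] [0.04  0.042 0.016]
RUST [287. 332.] 202 [ 0.5156 -0.3917  0.0203] [0.039 0.04  0.016]
RUST [254. 338.] 197 [ 0.4311 -0.3745  0.0199] [0.039 0.041 0.016]
0 [0.007, -0.003, 0.368] yaw 0.0 rows>= 3
end [ 0.4311 -0.375   0.0006] -3.103
0 [-0.384, 1.477, -0.798] yaw 0.0 rows>= 11
end [0.5301 0.072  0.2399] -3.105
```

Emit:
jog_arm([
  {"yaw":0,"delta_pos":[0.005,-0.003,0.15],"fingers":1},
  {"yaw":0,"delta_pos":[0.005,-0.003,0.3],"fingers":1},
  {"yaw":0,"delta_pos":[0.005,-0.003,0.367],"fingers":1},
  {"yaw":0,"delta_pos":[0.005,-0.003,0.367],"fingers":1},
  {"yaw":0,"delta_pos":[0.005,-0.003,0.367],"fingers":0},
  {"yaw":0,"delta_pos":[0.005,-0.003,0.367],"fingers":0},
  {"yaw":0,"delta_pos":[0.005,-0.003,0.367],"fingers":0},
  {"yaw":0,"delta_pos":[0.005,-0.003,0.367],"fingers":0},
  {"yaw":0,"delta_pos":[0.005,-0.003,0.367],"fingers":0},
  {"yaw":0,"delta_pos":[0.005,-0.003,0.367],"fingers":0},
])

```text
clock: 23.5
eef_pos: [0.4324, -0.3762, 0.0021]
tool_rot: [-0.019, 1.0, -0.002, 0.002]
ft_force: [-0.2, 1.1, 5.3]
grip_width: 0.0376
grasp_force: 60.1
```

Emit:
jog_arm([
  {"yaw":0,"delta_pos":[0,0,-0.3],"fingers":0},
  {"yaw":0,"delta_pos":[0,0,-0.3],"fingers":0},
  {"yaw":0,"delta_pos":[-0.25,0.95,-0.8],"fingers":0},
  {"yaw":0,"delta_pos":[-0.25,0.95,-0.8],"fingers":0},
  {"yaw":0,"delta_pos":[-0.25,0.95,-0.8],"fingers":0},
  {"yaw":0,"delta_pos":[-0.25,0.95,-0.8],"fingers":0},
  {"yaw":0,"delta_pos":[-0.25,0.95,-0.8],"fingers":0},
  {"yaw":0,"delta_pos":[-0.25,0.95,-0.8],"fingers":0},
  {"yaw":0,"delta_pos":[-0.25,0.95,-0.8],"fingers":0},
  {"yaw":0,"delta_pos":[-0.25,0.95,-0.8],"fingers":0},
])

```text
clock: 24.5
eef_pos: [0.4968, -0.0843, 0.2429]
tool_rot: [-0.022, 1.0, -0.0, 0.003]
ft_force: [-0.0, -0.7, -0.6]
grip_width: 0.038
grasp_force: 60.8
```

Emit:
jog_arm([
  {"yaw":0,"delta_pos":[-0.134,0.527,0],"fingers":0},
  {"yaw":0,"delta_pos":[-0.134,0.527,0],"fingers":0},
  {"yaw":0,"delta_pos":[-0.134,0.527,0],"fingers":0},
  {"yaw":0,"delta_pos":[-0.134,0.527,0],"fingers":0},
  {"yaw":0,"delta_pos":[-0.134,0.527,0.1],"fingers":0},
  {"yaw":0,"delta_pos":[-0.134,0.527,0.1],"fingers":0},
  {"yaw":0,"delta_pos":[-0.134,0.527,0.1],"fingers":0},
  {"yaw":0,"delta_pos":[-0.134,0.527,0.1],"fingers":0},
])

```text
clock: 25.3
eef_pos: [0.5294, 0.0712, 0.2105]
tool_rot: [-0.018, 1.0, -0.0, 0.001]
ft_force: [0.2, -0.7, -0.9]
grip_width: 0.0376
grasp_force: 60.9
```

Run:
```python
from h import *
st()
plan([(.53,.072,.147,0),(.53,.072,.25,0),(.516,-.391,.11,0)])
shot('side','d3.png',crop=(160,110,300,230),s=4)
```

```text
25.3 [0.5294 0.0712 0.2105] ang -3.105 q1,q6 [0.134 0.097] w 0.0376 g 60.9 [ 0.2 -0.7 -0.9] [ 0.   -0.05  0.02]
0 [-0.002, 0.003, 0.212] yaw 0.0 rows>= 2
1 [-0.0, -0.0, -0.344] yaw 0.0 rows>= 3
2 [0.103, -1.541, 0.467] yaw 0.0 rows>= 10
end [ 0.5159 -0.391   0.11  ] -3.105
```

View pics/d3.png

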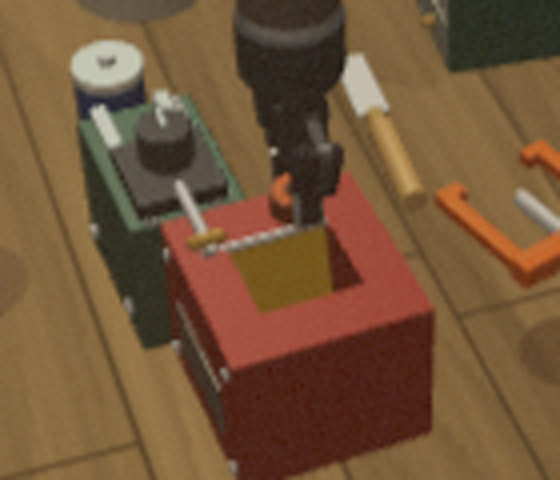

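The bearing is held at crop (285,195) and the box is clear, with no bearing left on top. I release it and go on to (0.516, -0.391).

Emit:
jog_arm([
  {"yaw":0,"delta_pos":[-0.002,0.003,0.13],"fingers":0},
  {"yaw":0,"delta_pos":[-0.002,0.003,0.21],"fingers":0},
  {"yaw":0,"delta_pos":[-0.002,0.003,0.21],"fingers":0},
  {"yaw":0,"delta_pos":[-0.002,0.003,0.21],"fingers":1},
  {"yaw":0,"delta_pos":[-0.002,0.003,0.21],"fingers":1},
  {"yaw":0,"delta_pos":[-0.002,0.003,0.21],"fingers":1},
  {"yaw":0,"delta_pos":[-0.002,0.003,0.21],"fingers":1},
  {"yaw":0,"delta_pos":[-0.002,0.003,0],"fingers":1},
  {"yaw":0,"delta_pos":[-0.002,0.003,-0.13],"fingers":1},
  {"yaw":0,"delta_pos":[-0.002,0.003,-0.13],"fingers":1},
])

```text
clock: 26.35
eef_pos: [0.5334, 0.0737, 0.2565]
tool_rot: [-0.019, 1.0, 0.001, 0.007]
ft_force: [1.3, 0.1, 0.2]
grip_width: 0.0855
grasp_force: 0.0
```

Emit:
jog_arm([
  {"yaw":0,"delta_pos":[0.06,-0.95,0],"fingers":1},
  {"yaw":0,"delta_pos":[0.06,-0.95,0],"fingers":1},
  {"yaw":0,"delta_pos":[0.06,-0.95,0],"fingers":1},
  {"yaw":0,"delta_pos":[0.06,-0.95,0],"fingers":1},
  {"yaw":0,"delta_pos":[0.06,-0.95,0],"fingers":1},
  {"yaw":0,"delta_pos":[0.06,-0.95,0],"fingers":1},
])

```text
clock: 26.95
eef_pos: [0.522, -0.2154, 0.2487]
tool_rot: [-0.018, 1.0, -0.001, 0.001]
ft_force: [0.6, 0.8, -0.5]
grip_width: 0.0853
grasp_force: 0.0
```

Emit:
jog_arm([
  {"yaw":0,"delta_pos":[0.043,-0.591,0.3],"fingers":1},
  {"yaw":0,"delta_pos":[0.043,-0.591,0.3],"fingers":1},
  {"yaw":0,"delta_pos":[0.043,-0.591,0.3],"fingers":1},
  {"yaw":0,"delta_pos":[0.043,-0.591,0.3],"fingers":1},
  {"yaw":0,"delta_pos":[0.043,-0.591,0.46],"fingers":1},
  {"yaw":0,"delta_pos":[0.043,-0.591,0.46],"fingers":1},
  {"yaw":0,"delta_pos":[0.043,-0.591,0.46],"fingers":1},
  {"yaw":0,"delta_pos":[0.043,-0.591,0.46],"fingers":1},
])

```text
clock: 27.75
eef_pos: [0.5179, -0.3902, 0.1133]
tool_rot: [-0.02, 1.0, -0.001, 0.002]
ft_force: [0.0, -0.2, 0.3]
grip_width: 0.0855
grasp_force: 0.0
```

Run:
```python
from h import *
st();find()
plan([(.516,-.391,.0005,0),(.53,.072,.24,0)])
```

```text
27.75 [ 0.5179 -0.3902  0.1133] ang -3.102 q1,q6 [-0.646 -0.685] w 0.0855 g 0.0 [ 0.  -0.2  0.3] [ 0.02 -0.03  0.02]
RUST [228. 226.] 59 [ 0.4843 -0.004   0.0208] [0.064 0.008 0.018]
other [261. 262.] 147 [ 0.5307 -0.1618  0.0203] [0.039 0.046 0.016]
RUST [312. 287.] 96 [ 0.6296 -0.2847  0.0204] [0.034 0.037 0.016]
other [274. 296.] 158 [ 0.5209 -0.281   0.0202] [0.037 0.039 0.016]
RUST [287. 332.] 200 [ 0.5159 -0.3926  0.0202] [0.039 0.041 0.016]
0 [0.008, -0.002, 0.378] yaw 0.0 rows>= 3
1 [-0.108, 1.54, -0.798] yaw 0.0 rows>= 11
end [0.5299 0.0719 0.2399] -3.102
```

Emit:
jog_arm([
  {"yaw":0,"delta_pos":[0.006,-0.003,0.15],"fingers":1},
  {"yaw":0,"delta_pos":[0.006,-0.003,0.3],"fingers":1},
  {"yaw":0,"delta_pos":[0.006,-0.003,0.378],"fingers":1},
  {"yaw":0,"delta_pos":[0.006,-0.003,0.378],"fingers":1},
  {"yaw":0,"delta_pos":[0.006,-0.003,0.378],"fingers":0},
  {"yaw":0,"delta_pos":[0.006,-0.003,0.378],"fingers":0},
  {"yaw":0,"delta_pos":[0.006,-0.003,0.378],"fingers":0},
  {"yaw":0,"delta_pos":[0.006,-0.003,0.378],"fingers":0},
  {"yaw":0,"delta_pos":[0.006,-0.003,0.378],"fingers":0},
  {"yaw":0,"delta_pos":[0.006,-0.003,0.378],"fingers":0},
])

```text
clock: 28.8
eef_pos: [0.5164, -0.3923, 0.0002]
tool_rot: [-0.019, 1.0, -0.002, 0.002]
ft_force: [-0.3, 1.5, 6.3]
grip_width: 0.0383
grasp_force: 60.7
```

Emit:
jog_arm([
  {"yaw":0,"delta_pos":[0,0,-0.3],"fingers":0},
  {"yaw":0,"delta_pos":[0,0,-0.3],"fingers":0},
  {"yaw":0,"delta_pos":[-0.06,0.95,-0.8],"fingers":0},
  {"yaw":0,"delta_pos":[-0.06,0.95,-0.8],"fingers":0},
  {"yaw":0,"delta_pos":[-0.06,0.95,-0.8],"fingers":0},
  {"yaw":0,"delta_pos":[-0.06,0.95,-0.8],"fingers":0},
  {"yaw":0,"delta_pos":[-0.06,0.95,-0.8],"fingers":0},
  {"yaw":0,"delta_pos":[-0.06,0.95,-0.8],"fingers":0},
  {"yaw":0,"delta_pos":[-0.06,0.95,-0.8],"fingers":0},
  {"yaw":0,"delta_pos":[-0.06,0.95,-0.8],"fingers":0},
])

```text
clock: 29.8
eef_pos: [0.5228, -0.1029, 0.2403]
tool_rot: [-0.021, 1.0, -0.0, 0.003]
ft_force: [0.4, 0.6, -1.0]
grip_width: 0.0383
grasp_force: 60.8
```

Emit:
jog_arm([
  {"yaw":0,"delta_pos":[-0.048,0.59,0],"fingers":0},
  {"yaw":0,"delta_pos":[-0.048,0.59,0],"fingers":0},
  {"yaw":0,"delta_pos":[-0.048,0.59,0],"fingers":0},
  {"yaw":0,"delta_pos":[-0.048,0.59,0],"fingers":0},
  {"yaw":0,"delta_pos":[-0.048,0.59,0.1],"fingers":0},
  {"yaw":0,"delta_pos":[-0.048,0.59,0.1],"fingers":0},
  {"yaw":0,"delta_pos":[-0.048,0.59,0.1],"fingers":0},
  {"yaw":0,"delta_pos":[-0.048,0.59,0.1],"fingers":0},
])

```text
clock: 30.6
eef_pos: [0.5298, 0.0708, 0.2079]
tool_rot: [-0.018, 1.0, -0.0, 0.001]
ft_force: [-0.6, 0.8, -0.9]
grip_width: 0.0378
grasp_force: 60.9
```

Run:
```python
from h import *
st();find()
plan([(.53,.072,.147,0),(.53,.072,.25,0),(.627,-.2825,.11,0)])
```

```text
30.6 [0.5298 0.0708 0.2079] ang -3.105 q1,q6 [0.133 0.097] w 0.0378 g 60.9 [-0.6  0.8 -0.9] [ 0.02 -0.    0.06]
RUST [230. 226.] 74 [ 0.4901 -0.0038  0.0207] [0.072 0.008 0.017]
other [262. 262.] 146 [ 0.5305 -0.1612  0.02  ] [0.038 0.044 0.016]
RUST [309. 285.] 162 [ 0.6273 -0.2822  0.0206] [0.038 0.043 0.017]
other [274. 296.] 167 [ 0.5227 -0.2816  0.0207] [0.038 0.04  0.015]
0 [-0.0, 0.004, 0.204] yaw 0.0 rows>= 2
1 [-0.0, -0.0, -0.343] yaw 0.0 rows>= 3
2 [-0.28, -1.193, 0.466] yaw 0.0 rows>= 8
end [ 0.6269 -0.2825  0.1101] -3.105
```

Emit:
jog_arm([
  {"yaw":0,"delta_pos":[0,0.004,0.13],"fingers":0},
  {"yaw":0,"delta_pos":[0,0.004,0.2],"fingers":0},
  {"yaw":0,"delta_pos":[0,0.004,0.2],"fingers":0},
  {"yaw":0,"delta_pos":[0,0.004,0.2],"fingers":1},
  {"yaw":0,"delta_pos":[0,0.004,0.2],"fingers":1},
  {"yaw":0,"delta_pos":[0,0.004,0.2],"fingers":1},
  {"yaw":0,"delta_pos":[0,0.004,0.2],"fingers":1},
  {"yaw":0,"delta_pos":[0,0.004,0],"fingers":1},
  {"yaw":0,"delta_pos":[0,0.004,-0.14],"fingers":1},
  {"yaw":0,"delta_pos":[0,0.004,-0.14],"fingers":1},
])

```text
clock: 31.65
eef_pos: [0.5331, 0.0737, 0.2571]
tool_rot: [-0.019, 1.0, 0.001, 0.007]
ft_force: [0.4, 0.9, 0.5]
grip_width: 0.0853
grasp_force: 0.0
```

Emit:
jog_arm([
  {"yaw":0,"delta_pos":[-0.2,-0.9,0],"fingers":1},
  {"yaw":0,"delta_pos":[-0.2,-0.9,0],"fingers":1},
  {"yaw":0,"delta_pos":[-0.2,-0.9,0],"fingers":1},
  {"yaw":0,"delta_pos":[-0.2,-0.9,0],"fingers":1},
  {"yaw":0,"delta_pos":[-0.2,-0.9,0],"fingers":1},
  {"yaw":0,"delta_pos":[-0.2,-0.9,0],"fingers":1},
])

```text
clock: 32.25
eef_pos: [0.5998, -0.1984, 0.2487]
tool_rot: [-0.017, 1.0, -0.001, 0.0]
ft_force: [0.6, -0.0, 0.4]
grip_width: 0.0856
grasp_force: 0.0
```

Emit:
jog_arm([
  {"yaw":0,"delta_pos":[-0.08,-0.293,0.2],"fingers":1},
  {"yaw":0,"delta_pos":[-0.08,-0.293,0.2],"fingers":1},
  {"yaw":0,"delta_pos":[-0.08,-0.293,0.3],"fingers":1},
  {"yaw":0,"delta_pos":[-0.08,-0.293,0.46],"fingers":1},
  {"yaw":0,"delta_pos":[-0.08,-0.293,0.46],"fingers":1},
  {"yaw":0,"delta_pos":[-0.08,-0.293,0.46],"fingers":1},
  {"yaw":0,"delta_pos":[-0.08,-0.293,0.46],"fingers":1},
])

```text
clock: 32.95
eef_pos: [0.6289, -0.2817, 0.1147]
tool_rot: [-0.019, 1.0, -0.001, 0.003]
ft_force: [0.3, -0.9, 1.2]
grip_width: 0.0854
grasp_force: 0.0
```

Run:
```python
from h import *
st();find()
plan([(.627,-.282,.0005,0),(.53,.072,.24,0)])
```

```text
32.95 [ 0.6289 -0.2817  0.1147] ang -3.103 q1,q6 [-0.421 -0.46 ] w 0.0854 g 0.0 [ 0.3 -0.9  1.2] [ 0.05 -0.07 -0.07]
RUST [238. 224.] 38 [ 0.5159 -0.003   0.0204] [0.06  0.006 0.016]
RUST [224. 227.] 32 [ 0.468  -0.0033  0.0209] [0.029 0.006 0.017]
other [261. 262.] 145 [ 0.5306 -0.16    0.0205] [0.038 0.045 0.017]
RUST [309. 286.] 165 [ 0.6276 -0.2821  0.0202] [0.039 0.041 0.016]
other [274. 296.] 169 [ 0.5227 -0.2817  0.0205] [0.039 0.041 0.017]
0 [0.007, -0.0, 0.382] yaw 0.0 rows>= 3
1 [0.277, 1.191, -0.798] yaw 0.0 rows>= 9
end [0.5301 0.0719 0.24  ] -3.103
```

Emit:
jog_arm([
  {"yaw":0,"delta_pos":[0.004,0,0.15],"fingers":1},
  {"yaw":0,"delta_pos":[0.004,0,0.3],"fingers":1},
  {"yaw":0,"delta_pos":[0.004,0,0.378],"fingers":1},
  {"yaw":0,"delta_pos":[0.004,0,0.378],"fingers":1},
  {"yaw":0,"delta_pos":[0.004,0,0.378],"fingers":0},
  {"yaw":0,"delta_pos":[0.004,0,0.378],"fingers":0},
  {"yaw":0,"delta_pos":[0.004,0,0.378],"fingers":0},
  {"yaw":0,"delta_pos":[0.004,0,0.378],"fingers":0},
  {"yaw":0,"delta_pos":[0.004,0,0.378],"fingers":0},
  {"yaw":0,"delta_pos":[0.004,0,0.378],"fingers":0},
])

```text
clock: 34.0
eef_pos: [0.6278, -0.2823, 0.001]
tool_rot: [-0.019, 1.0, -0.001, 0.003]
ft_force: [0.5, 0.2, 6.7]
grip_width: 0.038
grasp_force: 60.8
```

Emit:
jog_arm([
  {"yaw":0,"delta_pos":[0,0,-0.3],"fingers":0},
  {"yaw":0,"delta_pos":[0,0,-0.3],"fingers":0},
  {"yaw":0,"delta_pos":[0.2,0.9,-0.8],"fingers":0},
  {"yaw":0,"delta_pos":[0.2,0.9,-0.8],"fingers":0},
  {"yaw":0,"delta_pos":[0.2,0.9,-0.8],"fingers":0},
  {"yaw":0,"delta_pos":[0.2,0.9,-0.8],"fingers":0},
  {"yaw":0,"delta_pos":[0.2,0.9,-0.8],"fingers":0},
  {"yaw":0,"delta_pos":[0.2,0.9,-0.8],"fingers":0},
  {"yaw":0,"delta_pos":[0.2,0.9,-0.8],"fingers":0},
  {"yaw":0,"delta_pos":[0.2,0.9,-0.8],"fingers":0},
])

```text
clock: 35.0
eef_pos: [0.5558, -0.012, 0.2401]
tool_rot: [-0.021, 1.0, -0.0, 0.002]
ft_force: [0.7, -0.4, -1.2]
grip_width: 0.0379
grasp_force: 60.9
```

Emit:
jog_arm([
  {"yaw":0,"delta_pos":[0.077,0.291,0],"fingers":0},
  {"yaw":0,"delta_pos":[0.077,0.291,0],"fingers":0},
  {"yaw":0,"delta_pos":[0.077,0.291,0],"fingers":0},
  {"yaw":0,"delta_pos":[0.077,0.291,0.1],"fingers":0},
  {"yaw":0,"delta_pos":[0.077,0.291,0.1],"fingers":0},
  {"yaw":0,"delta_pos":[0.077,0.291,0.1],"fingers":0},
  {"yaw":0,"delta_pos":[0.077,0.291,0.1],"fingers":0},
])

```text
clock: 35.7
eef_pos: [0.5297, 0.0714, 0.2082]
tool_rot: [-0.018, 1.0, -0.0, 0.0]
ft_force: [0.6, 0.5, -1.4]
grip_width: 0.0379
grasp_force: 61.1
```

Run:
```python
from h import *
st();find()
plan([(.53,.072,.147,0)])
```

```text
35.7 [0.5297 0.0714 0.2082] ang -3.105 q1,q6 [0.134 0.098] w 0.0379 g 61.1 [ 0.6  0.5 -1.4] [-0.03 -0.03 -0.02]
RUST [235. 224.] 27 [ 0.5031 -0.002   0.021 ] [0.033 0.004 0.016]
RUST [224. 227.] 33 [ 0.4716 -0.0041  0.0205] [0.036 0.007 0.015]
other [261. 262.] 144 [ 0.5306 -0.1621  0.0205] [0.04  0.042 0.017]
other [274. 296.] 173 [ 0.5227 -0.2808  0.0202] [0.04  0.044 0.016]
0 [-0.001, 0.001, 0.205] yaw 0.0 rows>= 2
end [0.5301 0.072  0.147 ] -3.105
```

Emit:
jog_arm([
  {"yaw":0,"delta_pos":[-0.001,0.001,0.13],"fingers":0},
  {"yaw":0,"delta_pos":[-0.001,0.001,0.2],"fingers":0},
  {"yaw":0,"delta_pos":[-0.001,0.001,0.2],"fingers":0},
  {"yaw":0,"delta_pos":[-0.001,0.001,0.2],"fingers":1},
  {"yaw":0,"delta_pos":[-0.001,0.001,0.2],"fingers":1},
  {"yaw":0,"delta_pos":[-0.001,0.001,0.2],"fingers":1},
  {"yaw":0,"delta_pos":[-0.001,0.001,0.2],"fingers":1},
  {"yaw":0,"delta_pos":[-0.001,0.001,0],"fingers":1},
  {"yaw":0,"delta_pos":[-0.001,0.001,-0.3],"fingers":1},
  {"yaw":0,"delta_pos":[-0.001,0.001,-0.3],"fingers":1},
  {"yaw":0,"delta_pos":[-0.001,0.001,-0.3],"fingers":1},
])

```text
clock: 36.85
eef_pos: [0.5327, 0.0734, 0.3067]
tool_rot: [-0.019, 1.0, 0.001, 0.008]
ft_force: [-0.2, -0.1, 0.4]
grip_width: 0.0856
grasp_force: 0.0
```

Run:
```python
from h import *
st();c,W=find()
z=W[...,2]
k=(z>0.194)&(z<0.207)&(np.hypot(W[...,0]-.465,W[...,1]-.21)<0.05);q=W[k]
print('knob',cv2.minEnclosingCircle((q[:,:2]*1000).astype(np.float32)))
im=c['image'][110:230,160:300,::-1];cv2.imwrite('pics/d4.png',cv2.resize(im,None,fx=4,fy=4,interpolation=cv2.INTER_CUBIC))
plan([(.50,.12,.29,.7),(.47,.19,.29,.7),(.464,.2095,.25,.6)])
```

```text
36.85 [0.5327 0.0734 0.3067] ang -3.103 q1,q6 [0.137 0.099] w 0.0856 g 0.0 [-0.2 -0.1  0.4] [ 0.01 -0.01 -0.01]
RUST [232. 225.] 76 [ 0.4977 -0.0028  0.0211] [0.09  0.006 0.018]
other [261. 262.] 144 [ 0.5302 -0.1623  0.0199] [0.039 0.041 0.015]
other [274. 296.] 173 [ 0.5229 -0.2807  0.0206] [0.038 0.041 0.017]
knob ((464.2040710449219, 208.58592224121094), 24.594053268432617)
0 [0.099, 0.16, 0.043] yaw 0.891 rows>= 5
1 [0.222, 0.123, 0.0] yaw 0.891 rows>= 5
2 [0.068, -0.006, 0.133] yaw 0.764 rows>= 5
end [0.4641 0.2096 0.2501] -5.103
```

View pics/d4.png

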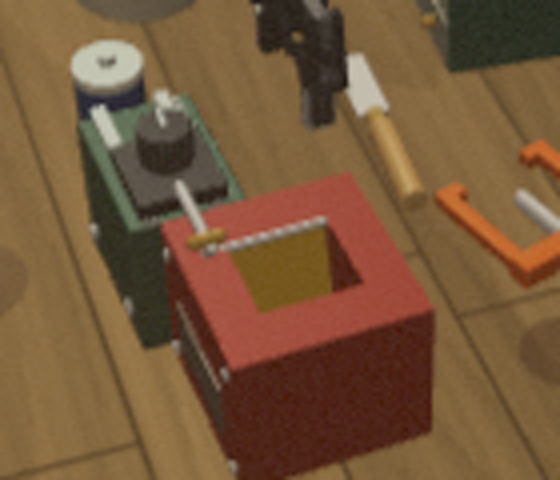

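The slot is clear and all five bearings are in. I go to the knob to wind it back.

Emit:
jog_arm([
  {"yaw":0.891,"delta_pos":[0.1,0.16,0.04],"fingers":1},
  {"yaw":0.891,"delta_pos":[0.1,0.16,0.04],"fingers":1},
  {"yaw":0.891,"delta_pos":[0.1,0.16,0.04],"fingers":1},
  {"yaw":0.891,"delta_pos":[0.1,0.16,0.04],"fingers":1},
  {"yaw":0.891,"delta_pos":[0.1,0.16,0.04],"fingers":1},
  {"yaw":0.891,"delta_pos":[0.1,0.16,0.04],"fingers":1},
])

```text
clock: 37.5
eef_pos: [0.4967, 0.1196, 0.2846]
tool_rot: [0.325, 0.946, -0.001, -0.001]
ft_force: [-0.7, 0.1, 1.1]
grip_width: 0.0853
grasp_force: 0.0
```

Emit:
jog_arm([
  {"yaw":0.891,"delta_pos":[0.222,0.123,0],"fingers":1},
  {"yaw":0.891,"delta_pos":[0.222,0.123,0],"fingers":1},
  {"yaw":0.891,"delta_pos":[0.222,0.123,0],"fingers":1},
  {"yaw":0.891,"delta_pos":[0.222,0.123,0],"fingers":1},
  {"yaw":0.891,"delta_pos":[0.222,0.123,0],"fingers":1},
  {"yaw":0.891,"delta_pos":[0.222,0.123,0],"fingers":1},
])

```text
clock: 38.1
eef_pos: [0.4671, 0.1897, 0.285]
tool_rot: [0.628, 0.778, -0.001, -0.0]
ft_force: [1.1, -0.5, 0.5]
grip_width: 0.085
grasp_force: 0.0
```

Emit:
jog_arm([
  {"yaw":0.764,"delta_pos":[0.068,-0.006,0.13],"fingers":1},
  {"yaw":0.764,"delta_pos":[0.068,-0.006,0.13],"fingers":1},
  {"yaw":0.764,"delta_pos":[0.068,-0.006,0.13],"fingers":1},
  {"yaw":0.764,"delta_pos":[0.068,-0.006,0.13],"fingers":1},
  {"yaw":0.764,"delta_pos":[0.068,-0.006,0.13],"fingers":1},
  {"yaw":0.764,"delta_pos":[0.068,-0.006,0.13],"fingers":1},
  {"yaw":0.764,"delta_pos":[0.068,-0.006,0.13],"fingers":1},
  {"yaw":0.764,"delta_pos":[0.068,-0.006,0.13],"fingers":1},
])

```text
clock: 38.9
eef_pos: [0.4615, 0.2092, 0.2466]
tool_rot: [0.83, 0.557, -0.0, -0.0]
ft_force: [-0.2, 0.1, -0.1]
grip_width: 0.0851
grasp_force: 0.0
```

Run:
```python
from h import *
st()
plan([(.4633,.2097,.171,0)])
```

```text
38.9 [0.4615 0.2092 0.2466] ang 1.182 q1,q6 [0.426 2.385] w 0.0851 g 0.0 [-0.2  0.1 -0.1] [-0.01 -0.02  0.  ]
0 [0.004, 0.005, 0.252] yaw 0.0 rows>= 2
end [0.4634 0.2097 0.171 ] 1.182
```

Emit:
jog_arm([
  {"yaw":0,"delta_pos":[0.004,0.005,0.12],"fingers":1},
  {"yaw":0,"delta_pos":[0.004,0.005,0.2],"fingers":1},
  {"yaw":0,"delta_pos":[0.004,0.005,0.25],"fingers":1},
  {"yaw":0,"delta_pos":[0.004,0.005,0.25],"fingers":1},
  {"yaw":0,"delta_pos":[0.004,0.005,0.25],"fingers":0},
  {"yaw":0,"delta_pos":[0.004,0.005,0.25],"fingers":0},
  {"yaw":0,"delta_pos":[0.004,0.005,0.25],"fingers":0},
  {"yaw":0,"delta_pos":[0.004,0.005,0.25],"fingers":0},
  {"yaw":0,"delta_pos":[0.004,0.005,0.25],"fingers":0},
  {"yaw":0,"delta_pos":[0.004,0.005,0.25],"fingers":0},
])

```text
clock: 39.9
eef_pos: [0.4645, 0.21, 0.1733]
tool_rot: [0.831, 0.556, 0.002, 0.001]
ft_force: [0.5, -1.2, 5.6]
grip_width: 0.0425
grasp_force: 60.5
```

Run:
```python
from h import *
st();p=bot.get_obs()['eef_pos'];u=np.array([-.045,.999,0])
plan([tuple(p+u*.00698*(i+1))+(-.698,) for i in range(7)])
```

```text
39.9 [0.4645 0.21   0.1733] ang 1.18 q1,q6 [0.425 2.386] w 0.0425 g 60.5 [ 0.5 -1.2  5.6] [-0.21 -0.01  0.05]
0 [0.021, -0.01, 0.0] yaw -0.889 rows>= 5
1 [0.022, 0.006, 0.0] yaw -0.889 rows>= 5
2 [0.014, 0.02, 0.0] yaw -0.889 rows>= 5
3 [-0.002, 0.022, 0.0] yaw -0.889 rows>= 5
4 [-0.017, 0.017, 0.0] yaw -0.889 rows>= 5
5 [-0.023, 0.002, 0.0] yaw -0.889 rows>= 5
6 [-0.019, -0.013, 0.0] yaw -0.889 rows>= 5
end [0.4622 0.2588 0.1733] 6.068
```

Emit:
jog_arm([
  {"yaw":-0.18,"delta_pos":[0.004,-0.002,0],"fingers":0},
  {"yaw":-0.36,"delta_pos":[0.008,-0.004,0],"fingers":0},
  {"yaw":-0.54,"delta_pos":[0.012,-0.006,0],"fingers":0},
  {"yaw":-0.72,"delta_pos":[0.017,-0.008,0],"fingers":0},
  {"yaw":-0.889,"delta_pos":[0.021,-0.01,0],"fingers":0},
  {"yaw":-0.889,"delta_pos":[0.021,-0.01,0],"fingers":0},
])

```text
clock: 40.5
eef_pos: [0.4634, 0.2171, 0.1733]
tool_rot: [0.589, 0.808, 0.001, 0.0]
ft_force: [-0.9, -2.3, 7.9]
grip_width: 0.0426
grasp_force: 60.7
```

Emit:
jog_arm([
  {"yaw":-0.18,"delta_pos":[0.004,0.001,0],"fingers":0},
  {"yaw":-0.36,"delta_pos":[0.009,0.002,0],"fingers":0},
  {"yaw":-0.54,"delta_pos":[0.013,0.004,0],"fingers":0},
  {"yaw":-0.72,"delta_pos":[0.018,0.005,0],"fingers":0},
  {"yaw":-0.889,"delta_pos":[0.022,0.006,0],"fingers":0},
  {"yaw":-0.889,"delta_pos":[0.022,0.006,0],"fingers":0},
])

```text
clock: 41.1
eef_pos: [0.4624, 0.2236, 0.1732]
tool_rot: [0.277, 0.961, 0.0, 0.0]
ft_force: [-2.8, -2.1, 7.5]
grip_width: 0.0424
grasp_force: 60.9
```

Run:
```python
from h import *
st()
```

```text
41.1 [0.4624 0.2236 0.1732] ang 2.58 q1,q6 [0.45  1.012] w 0.0424 g 60.9 [-2.8 -2.1  7.5] [-0.41  0.71  0.36]
```

Winding back goes smoothly.

Emit:
jog_arm([
  {"yaw":-0.18,"delta_pos":[0.003,0.004,0],"fingers":0},
  {"yaw":-0.36,"delta_pos":[0.006,0.008,0],"fingers":0},
  {"yaw":-0.54,"delta_pos":[0.009,0.012,0],"fingers":0},
  {"yaw":-0.72,"delta_pos":[0.012,0.016,0],"fingers":0},
  {"yaw":-0.889,"delta_pos":[0.015,0.02,0],"fingers":0},
  {"yaw":-0.889,"delta_pos":[0.015,0.02,0],"fingers":0},
])

```text
clock: 41.7
eef_pos: [0.4619, 0.2298, 0.1732]
tool_rot: [-0.068, 0.998, -0.001, 0.0]
ft_force: [-3.2, -6.3, 9.7]
grip_width: 0.0422
grasp_force: 61.0
```

Emit:
jog_arm([
  {"yaw":-0.18,"delta_pos":[0,0.004,0],"fingers":0},
  {"yaw":-0.36,"delta_pos":[-0.001,0.009,0],"fingers":0},
  {"yaw":-0.54,"delta_pos":[-0.001,0.013,0],"fingers":0},
  {"yaw":-0.72,"delta_pos":[-0.002,0.018,0],"fingers":0},
  {"yaw":-0.889,"delta_pos":[-0.002,0.022,0],"fingers":0},
  {"yaw":-0.889,"delta_pos":[-0.002,0.022,0],"fingers":0},
])

```text
clock: 42.3
eef_pos: [0.4619, 0.236, 0.1732]
tool_rot: [-0.405, 0.914, -0.002, 0.0]
ft_force: [-1.7, -7.6, 9.5]
grip_width: 0.0422
grasp_force: 61.0
```

Emit:
jog_arm([
  {"yaw":-0.18,"delta_pos":[-0.003,0.003,0],"fingers":0},
  {"yaw":-0.36,"delta_pos":[-0.007,0.007,0],"fingers":0},
  {"yaw":-0.54,"delta_pos":[-0.01,0.01,0],"fingers":0},
  {"yaw":-0.72,"delta_pos":[-0.014,0.014,0],"fingers":0},
  {"yaw":-0.889,"delta_pos":[-0.017,0.017,0],"fingers":0},
  {"yaw":-0.889,"delta_pos":[-0.017,0.017,0],"fingers":0},
])

```text
clock: 42.9
eef_pos: [0.4623, 0.2426, 0.1732]
tool_rot: [-0.693, 0.721, -0.002, -0.0]
ft_force: [0.3, -8.8, 9.0]
grip_width: 0.0425
grasp_force: 60.9
```

Run:
```python
from h import *
st()
```

```text
42.9 [0.4623 0.2426 0.1732] ang -1.611 q1,q6 [ 0.486 -1.045] w 0.0425 g 60.9 [ 0.3 -8.8  9. ] [-1.64  0.22  0.39]
```

Emit:
jog_arm([
  {"yaw":-0.18,"delta_pos":[-0.005,0,0],"fingers":0},
  {"yaw":-0.36,"delta_pos":[-0.009,0.001,0],"fingers":0},
  {"yaw":-0.54,"delta_pos":[-0.014,0.001,0],"fingers":0},
  {"yaw":-0.72,"delta_pos":[-0.018,0.002,0],"fingers":0},
  {"yaw":-0.889,"delta_pos":[-0.023,0.002,0],"fingers":0},
  {"yaw":-0.889,"delta_pos":[-0.023,0.002,0],"fingers":0},
])

```text
clock: 43.5
eef_pos: [0.4627, 0.2498, 0.1732]
tool_rot: [0.898, -0.441, 0.003, 0.001]
ft_force: [2.0, -7.5, 7.5]
grip_width: 0.0422
grasp_force: 60.7
```

Emit:
jog_arm([
  {"yaw":-0.15,"delta_pos":[-0.004,-0.003,0],"fingers":0},
  {"yaw":-0.3,"delta_pos":[-0.008,-0.006,0],"fingers":0},
  {"yaw":-0.3,"delta_pos":[-0.008,-0.006,0],"fingers":0},
])

```text
clock: 43.8
eef_pos: [0.4628, 0.2524, 0.1733]
tool_rot: [0.943, -0.332, 0.003, 0.001]
ft_force: [1.9, -7.6, 7.7]
grip_width: 0.0423
grasp_force: 60.8
```

Run:
```python
from h import *
st()
```

```text
43.8 [0.4628 0.2524 0.1733] ang -0.678 q1,q6 [ 0.503 -1.961] w 0.0423 g 60.8 [ 1.9 -7.6  7.7] [-1.8  -0.34  0.36]
```

Emit:
jog_arm([
  {"yaw":-0.15,"delta_pos":[-0.004,-0.004,0],"fingers":0},
  {"yaw":-0.3,"delta_pos":[-0.007,-0.007,0],"fingers":0},
  {"yaw":-0.3,"delta_pos":[-0.007,-0.007,0],"fingers":0},
])

```text
clock: 44.1
eef_pos: [0.4629, 0.255, 0.1733]
tool_rot: [0.976, -0.219, 0.003, 0.002]
ft_force: [2.5, -10.3, 6.1]
grip_width: 0.0426
grasp_force: 60.8
```

Run:
```python
from h import *
st()
```

```text
44.1 [0.4629 0.255  0.1733] ang -0.442 q1,q6 [ 0.508 -2.192] w 0.0426 g 60.8 [  2.5 -10.3   6.1] [-1.88 -0.53  0.4 ]
```

Emit:
jog_arm([
  {"yaw":-0.15,"delta_pos":[-0.003,-0.004,0],"fingers":0},
  {"yaw":-0.25,"delta_pos":[-0.004,-0.006,0],"fingers":0},
  {"yaw":-0.25,"delta_pos":[-0.004,-0.006,0],"fingers":0},
])

```text
clock: 44.4
eef_pos: [0.4617, 0.2569, 0.1732]
tool_rot: [0.992, -0.123, 0.002, 0.002]
ft_force: [1.3, -9.4, 8.3]
grip_width: 0.042
grasp_force: 61.0
```

Run:
```python
from h import *
st()
```

```text
44.4 [0.4617 0.2569 0.1732] ang -0.247 q1,q6 [ 0.511 -2.383] w 0.042 g 61.0 [ 1.3 -9.4  8.3] [-1.94 -0.02  0.3 ]
```

Total turned is 4.86 rad, more than the 4.8 rad range, so the carriage should be home. I release, lift and check.

Emit:
jog_arm([
  {"yaw":0,"delta_pos":[0,0,0],"fingers":1},
  {"yaw":0,"delta_pos":[0,0,0],"fingers":1},
  {"yaw":0,"delta_pos":[0,0,0],"fingers":1},
  {"yaw":0,"delta_pos":[0,0,0],"fingers":1},
  {"yaw":0,"delta_pos":[0,0,0],"fingers":1},
  {"yaw":0,"delta_pos":[0,0,-0.15],"fingers":1},
  {"yaw":0,"delta_pos":[0,0,-0.4],"fingers":1},
  {"yaw":0,"delta_pos":[0,0,-0.4],"fingers":1},
  {"yaw":0,"delta_pos":[0,0,-0.4],"fingers":1},
  {"yaw":0,"delta_pos":[0,0,-0.4],"fingers":1},
])

```text
clock: 45.4
eef_pos: [0.4606, 0.2602, 0.2918]
tool_rot: [0.992, -0.123, 0.0, -0.0]
ft_force: [0.5, -0.4, -0.3]
grip_width: 0.085
grasp_force: 0.0
```

Run:
```python
from h import *
st()
c,W=find()
z=W[...,2]
k=(z>0.194)&(z<0.207)&(np.hypot(W[...,0]-.465,W[...,1]-.25)<0.05);q=W[k]
print('knob',cv2.minEnclosingCircle((q[:,:2]*1000).astype(np.float32)))
im=c['image'][60:220,140:300,::-1];cv2.imwrite('pics/f.png',cv2.resize(im,None,fx=3,fy=3,interpolation=cv2.INTER_CUBIC))
```

```text
45.4 [0.4606 0.2602 0.2918] ang -0.246 q1,q6 [ 0.514 -2.382] w 0.085 g 0.0 [ 0.5 -0.4 -0.3] [-0.01  0.02 -0.01]
RUST [226. 227.] 42 [ 0.4754 -0.0032  0.0212] [0.042 0.006 0.017]
other [262. 262.] 145 [ 0.5304 -0.1601  0.0197] [0.039 0.042 0.015]
other [274. 296.] 166 [ 0.5229 -0.2809  0.0205] [0.039 0.042 0.017]
knob ((460.50872802734375, 256.1990661621094), 25.38878059387207)
```

View pics/f.png

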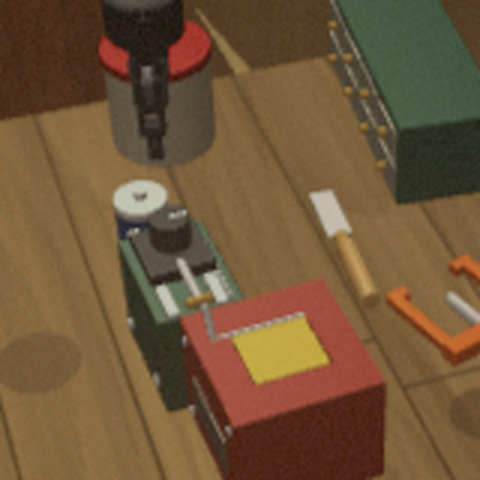

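The flap is shut flush (crop 280,350). The knob sits 3.5 mm further home than at the start, when its offset was 4 mm at most. The gripper is clear of everything.

```bash
python3 -c "
from workcell import bot
print(bot.job_done())"
```

```text
the job is handed in; nothing more can be done
None
```

I dropped all five rusty bearings into the bin, wound the carriage home and handed the job in at about 45 s. The last picture showed the flap shut flush and the sound bearings unmoved; no verdict came back.

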